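Squeeze-test spring buffers and slide the tired ones to the stop rail

TASK

Two of the four spring buffers on the inspection board have gone soft. Find out which by squeezing them between the fingers, then slide both soft ones straight back, without lifting them, until they sit flat up against the stop rail at the far edge of the board; leave the firm ones where they are, and do not disturb the yellow channel and the pliers.

Things in the scene. Friction and masses are not known exactly. Their poses are not given: they have to be found in the camera images.
- board: plywood board fixed on the bench, 260 (x) by 510 (y) by 8 mm; origin at the centre of its underside, x away from the robot, y to the left. A 14 mm thick aluminium stop rail stands 24 mm above the board along its far edge. The four buffers start side by side, about 130 mm apart, on its near part, far ends 80 to 110 mm short of the rail.
- rail (a point): middle of the foot of the stop rail's near face (the face the tired buffers must end against), 115 mm from the board's centre along its x, at the level of the board's top; the face runs along the board's y.
- buffer_1: one of four look-alike spring buffers: steel housing 90 mm long (own x), 42 high, y from -25 to +11 mm; black pressure shoe, 80 mm long, stands out along its +y side to y = +25 (50 mm wide in all); 0.36 kg. Origin: centre of its underside, resting on the board. Starts within 9 degrees of the board's x axis, shoe to the left or right. Whether its hidden spring is sound or tired (shortened) does not show.
- buffer_2: one of four look-alike spring buffers: steel housing 90 mm long (own x), 42 high, y from -25 to +11 mm; black pressure shoe, 80 mm long, stands out along its +y side to y = +25 (50 mm wide in all); 0.36 kg. Origin: centre of its underside, resting on the board. Starts within 9 degrees of the board's x axis, shoe to the left or right. Whether its hidden spring is sound or tired (shortened) does not show.
- buffer_3: one of four look-alike spring buffers: steel housing 90 mm long (own x), 42 high, y from -25 to +11 mm; black pressure shoe, 80 mm long, stands out along its +y side to y = +25 (50 mm wide in all); 0.36 kg. Origin: centre of its underside, resting on the board. Starts within 9 degrees of the board's x axis, shoe to the left or right. Whether its hidden spring is sound or tired (shortened) does not show.
- buffer_4: one of four look-alike spring buffers: steel housing 90 mm long (own x), 42 high, y from -25 to +11 mm; black pressure shoe, 80 mm long, stands out along its +y side to y = +25 (50 mm wide in all); 0.36 kg. Origin: centre of its underside, resting on the board. Starts within 9 degrees of the board's x axis, shoe to the left or right. Whether its hidden spring is sound or tired (shortened) does not show.
- buffer_1_shoe (a joint): how far this buffer's shoe is pressed into the housing, m: 0 fully out (as it stands), 0.010 bottomed; springs back by itself. A sound spring gives about 2 mm under a 12 N squeeze and bottoms at about 40 N; a tired one starts to give at 2.5 N and bottoms at about 8 N.
- buffer_2_shoe (a joint): how far this buffer's shoe is pressed into the housing, m: 0 fully out (as it stands), 0.010 bottomed; springs back by itself. A sound spring gives about 2 mm under a 12 N squeeze and bottoms at about 40 N; a tired one starts to give at 2.5 N and bottoms at about 8 N.
- buffer_3_shoe (a joint): how far this buffer's shoe is pressed into the housing, m: 0 fully out (as it stands), 0.010 bottomed; springs back by itself. A sound spring gives about 2 mm under a 12 N squeeze and bottoms at about 40 N; a tired one starts to give at 2.5 N and bottoms at about 8 N.
- buffer_4_shoe (a joint): how far this buffer's shoe is pressed into the housing, m: 0 fully out (as it stands), 0.010 bottomed; springs back by itself. A sound spring gives about 2 mm under a 12 N squeeze and bottoms at about 40 N; a tired one starts to give at 2.5 N and bottoms at about 8 N.
- yellow_channel: bystander: short yellow steel channel, 130 x 50 x 28 mm, lying behind the stop rail; origin at the centre of its underside
- pliers: bystander: pliers with red handles, 52 x 182 x 12 mm, lying behind the stop rail; origin at the centre of the underside
Mind the look-alikes: they are no part of the job. What is shaped like the buffer_2 but purple or turquoise is not meant.

How it is judged:
By the outcome, as a careful person would: the job done as asked, in the order asked, and still so for the second after the job is handed in, with the robot touching nothing.
It also fails if it takes over 67 s, if anything falls off the work surface, if the arm or the gripper's body presses on something with over 40 N, if the wrist force passes 120 N, or if a joint passes its speed limit or range.

ROBOT

A 6-joint arm with a two-finger parallel gripper is mounted at the origin on a cart in front of the work surface, level with it; the furniture and walls round the work are solid. World frame = base frame: x ahead of the robot, y to its left, z up, the work surface at z = 0. Lengths are in m, angles in rad, forces in N, time in s.
With the tool pointing down it reaches from about 0.225 to 0.875 m from the base axis. Payload 3.4 kg.
Tool frame: the origin (TCP) lies at the very end of the fingers, on their centre line; the grasp point (between the pads) lies 19 mm behind it; x points along the fingers, z is the direction in which the jaws open and shut, and the axes are right-handed (so a half turn about x gives the same grasp; the last joint's range is limited). The gripper opens to 85 mm and grips with 20 to 120 N. Pads are 22 mm wide; open, the fingers measure 114 mm over their backs; the gripper's body (76 mm by 85 mm) begins 54 mm behind the grasp point. The pads swing forward as they close: fully open they stand 13 mm farther back than shut.
Start: joints at [-1.425, 0.276, 1.505, -0, 1.361, -0.121], TCP at [0.152, -0.555, 0.231] pointing down, gripper open.
Joint ranges: [-2.89, 2.89], [-0.75, 2.08], [0.22, 2.7], [-1.18, 4.32], [0.11, 2.71], [-2.7, 2.7]. Speed limits (rad/s): [2.57, 2.57, 3.14, 3.14, 3.14, 3.14].

INTERFACE

Orientations are given as a unit quaternion [w, x, y, z].
In Python, from rig import manip, viewer, finder gives the robot as it stands.
- The arm moves only by the tool move_arm, never from a script. Its argument "rows" is a list of rows, each a list of 3 entries, a list of its own where there are three numbers: the shift along the tool's x, y, z in mm, then the turn about the tool's x in rad, then the finger opening in mm, from 0 to 85.4. A call has 1 to 8 rows; each row is the pose to reach, as a shift and turn from the pose measured when the call began, along the tool's axes at that moment; what a row does not reach only later rows make up. A row lasts 1/12 s, in which the tool goes at most 41.7 mm and 7.16 degrees, less where a joint would pass 70% of its speed; a pose out of reach is approached as far as the arm can. A call with a gripper value outside its range is refused whole. The fingers move at their own pace and stop on an object; "force" is the grip in N (left out, the last holds). Time passes only in rows, so rows that repeat a pose let the fingers close. It gives the time, the measured TCP pose, the force and the opening at its end, in the units of the state.
- manip.get_state(): the state, without advancing time (a new reading comes with each control period).
- viewer.get_image(name): name is "side" or "top" or "wrist"; returns the picture (400x640x3 uint8, red, green, blue); there is no depth.
- viewer.get_calibration(name): a dict with "mtx" (3x3 intrinsics, pixels), "k1" (the pictures are not rectified: a ray, as slopes to the right and down, at radius r is drawn at 1 + k1 r^2 times it, then the intrinsics apply), "R" (3x3) and "t" (3): a world point X has camera coordinates R X + t. Camera axes: x right, y down, z forward; pixel columns grow to the right and rows downward; lengths in m; the calibration is good to about 2 mm. A picture is of the moment at which its call begins: read the wrist's pose just before it. get_calibration takes no time and is no camera call; for the wrist camera it gives the pose at the moment of the call.
- manip.sign_off(): hands the job in, once; it reports no verdict.
Trained networks look in the newest picture that a camera, given by its name, has taken for a name from the list of things; names that differ only in an ending like _2 or _b are one class to them, and where a whole thing is asked for, a point or a joint stands for the part that bears it (a point fixed in the world has none). Each returns a list of dicts, best first, with "score" (0 to 1); they miss things now and then, are a little off and sometimes report something else, mostly with a low value. They report only what shows in the picture. A call takes as long as a camera call. They do not tell look-alikes from the thing itself.
- finder.look_for(target, camera): "centre" ([column, row] in pixels, amid what is visible of it).
- finder.trace(target, camera): "mask" (400x640 bool, what is visible of it) and "centre" ([column, row] in pixels, amid what is visible of it).
The state is a dict: "clock": time; "qpos": joint angles; "qd": joint speeds; "effort": joint torques, N m; "position": TCP position; "ee_rot": TCP orientation; "contact_force": force on the tool from outside, world axes, zero at the start; "moment": the same for the moment, N m; "width": finger opening in m.
Only numpy, scipy, OpenCV 4.12 (cv2) and the standard library are available. Lean on these libraries where they do the work, as an engineer would, in place of code of your own. Each camera call takes 0.05 s, during which the arm holds its last target.

## Working session

There is one attempt and no reset: what is moved stays moved. The work goes in short steps, Python scripts to look and compute and a tool call to move; the robot and the scene stay as the last step left them, time stands still between calls to the robot, and variables do not carry over. Pictures are saved under pics/ and viewed, and the job is handed in when it is done.

Besides the shell and the picture viewer there is one more tool, called after "Call:" by a JSON object that holds its "method" and its "body". move_arm: Moves the arm, as the interface text tells. Its arguments: {"type":"object","properties":{"rows":{"type":"array"},"force":{"type":"number"}},"required":["rows"]}

```bash
ls; mkdir -p pics; python3 - <<'E'
from rig import manip, viewer, finder
import cv2
print(manip.get_state())
for n in ["top","side"]:
    im=viewer.get_image(n); cv2.imwrite(f"pics/{n}0.png",im[:,:,::-1])
    c=viewer.get_calibration(n); print(n,c)
    print([ (d['score'],d['centre']) for d in finder.look_for("buffer_1",n)])
E
```

```text
pics
{'clock': 0.0, 'qpos': array([-1.42495166e+00,  2.76598120e-01,  1.50614216e+00,  3.94813835e-06,
        1.36070803e+00, -1.20986116e-01]), 'qd': array([ 4.14943305e-05, -4.96887270e-04, -1.59685434e-03, -1.18687288e-03,
        1.02841674e-03,  7.57188312e-04]), 'effort': array([ 1.99781352e-03, -4.16761994e+01, -2.45803767e+01,  3.13265118e-04,
        1.07992798e-02,  1.11660313e-05]), 'position': array([ 0.15153896, -0.55411652,  0.23043434]), 'ee_rot': array([ 0.56159754,  0.42950584,  0.56253493, -0.42858766]), 'contact_force': array([-0.74100179, -0.45492271,  0.31342953]), 'moment': array([-0.01061418,  0.02100711, -0.0047412 ]), 'width': 0.08544599971844981}
top {'mtx': array([[514.57806647,   0.        , 321.96377181],
       [  0.        , 514.57806647, 201.03241716],
       [  0.        ,   0.        ,   1.        ]]), 'k1': 0.025926738879143908, 'R': array([[ 1.14355947e-02, -9.99934430e-01, -6.02782161e-04],
       [-9.78699392e-01, -1.10691651e-02, -2.04999936e-01],
       [ 2.04979822e-01,  2.93423872e-03, -9.78761801e-01]]), 't': array([-0.03912816,  0.59944384,  1.31530676])}
[(0.93, [373.5, 245.5]), (0.9, [280.9, 246.4]), (0.81, [423.8, 252.1]), (0.75, [410.0, 153.1]), (0.74, [321.4, 244.7]), (0.72, [226.7, 245.6])]
side {'mtx': array([[367.96803294,   0.        , 326.48808753],
       [  0.        , 367.96803294, 200.44672597],
       [  0.        ,   0.        ,   1.        ]]), 'k1': -0.08235614711854472, 'R': array([[-0.99664673, -0.08130537, -0.00920465],
       [-0.03211409,  0.49214135, -0.86992274],
       [ 0.07525938, -0.86671006, -0.49310211]]), 't': array([0.61980118, 0.08120216, 0.99147271])}
[(0.87, [374.7, 208.1]), (0.83, [382.6, 266.6]), (0.8, [297.2, 171.3]), (0.64, [381.0, 230.8]), (0.57, [375.1, 186.0]), (0.57, [376.5, 169.1])]
```

View pics/top0.png

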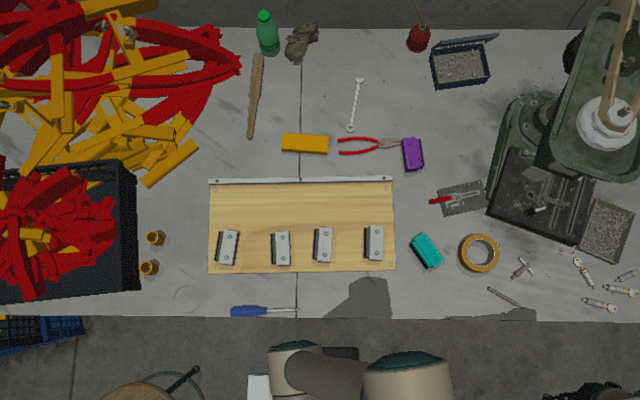

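View pics/side0.png

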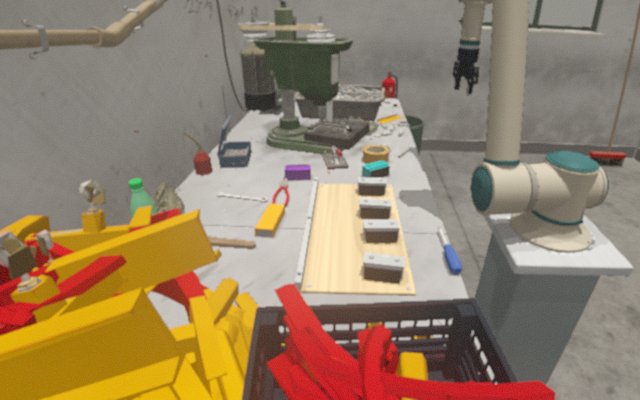

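```bash
python3 - <<'E'
import cv2
im=cv2.imread("pics/top0.png")[125:300,190:450]
cv2.imwrite("pics/crop0.png",cv2.resize(im,None,fx=3,fy=3,interpolation=cv2.INTER_CUBIC))
E
```

```text
(no output)
```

View pics/crop0.png

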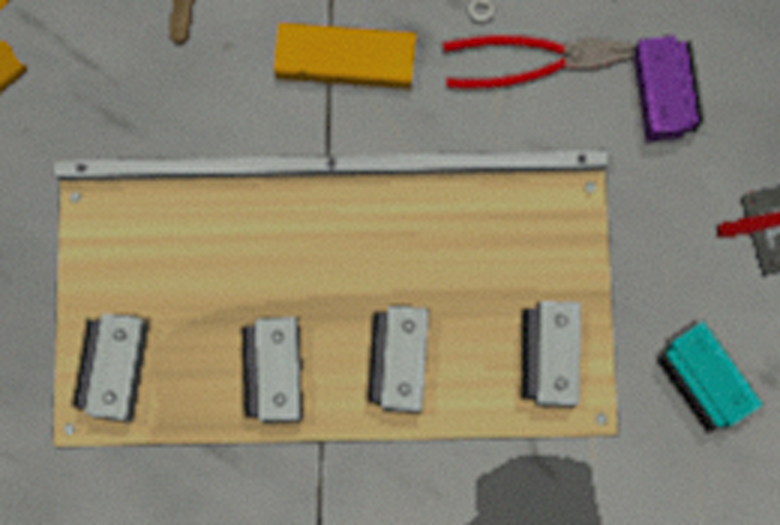

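The four steel buffers are at about (227,247), (281,247), (323,244) and (374,243), all with the black shoe on the left. The purple one (412,153) and the turquoise one (425,250) are off the board and are only look-alikes. Next I measure poses.

```bash
cat > h.py <<'E'
import numpy as np, cv2
from rig import manip, viewer, finder
from scipy.spatial.transform import Rotation as Ro
def unproj(px,c,z):
    px=np.asarray(px,float).reshape(-1,2); m=c['mtx']
    d=(px-[m[0,2],m[1,2]])/[m[0,0],m[1,1]]; u=d.copy()
    for _ in range(20): u=d/(1+c['k1']*(u**2).sum(1,keepdims=True))
    ray=np.c_[u,np.ones(len(u))]@c['R']; o=-c['R'].T@c['t']
    return o+ray*((z-o[2])/ray[:,2:])
def proj(X,c):
    p=np.asarray(X,float).reshape(-1,3)@c['R'].T+c['t']; u=p[:,:2]/p[:,2:]
    u=u*(1+c['k1']*(u**2).sum(1,keepdims=True)); m=c['mtx']
    return u*[m[0,0],m[1,1]]+[m[0,2],m[1,2]]
def tool(s):
    q=s['ee_rot']; return Ro.from_quat([q[1],q[2],q[3],q[0]]).as_matrix()
def st(s): 
    R=tool(s); print('t%.2f pos'%s['clock'],s['position'].round(4),'x',R[:,0].round(3),'z',R[:,2].round(4),'yawz %.2f'%np.degrees(np.arctan2(R[1,2],R[0,2])),'F',s['contact_force'].round(1),'w %.1f'%(s['width']*1e3),'q6 %.2f'%s['qpos'][5])
E
python3 - <<'E'
from h import *
im=cv2.imread('pics/top0.png'); c=viewer.get_calibration('top'); st(manip.get_state())
# board corners by crop view
hsv=cv2.cvtColor(im,cv2.COLOR_BGR2HSV)
for (x,y) in [(229,245),(283,246),(325,243),(376,240)]:
    w=im[y-28:y+28,x-20:x+20]; s=hsv[y-28:y+28,x-20:x+20]
    m=((s[...,1]<45)&(s[...,2]>135)).astype(np.uint8)
    m=cv2.morphologyEx(m,cv2.MORPH_CLOSE,np.ones((3,3)))
    n,l,stt,ce=cv2.connectedComponentsWithStats(m); k=1+stt[1:,4].argmax()
    cs,_=cv2.findContours((l==k).astype(np.uint8),0,2); ct=max(cs,key=cv2.contourArea).reshape(-1,2)+[x-20,y-28]
    P=unproj(ct,c,0.05)[:,:2].astype(np.float32)*1000
    r=cv2.minAreaRect(P); print('top rect',r, 'area',stt[k,4])
    print(unproj(ce[k]+[x-20,y-28],c,.05).round(4))
cor=[(190+v[0]/3,125+v[1]/3) for v in [(56,176),(606,170),(617,434),(54,446)]]
print(unproj(cor,c,0.008).round(4))
for t in ['board']:
  for d in finder.trace(t,'top')[:1]:
    m=d['mask'].astype(np.uint8); cs,_=cv2.findContours(m,0,2); ct=max(cs,key=cv2.contourArea).reshape(-1,2)
    P=unproj(ct,c,0.008)[:,:2].astype(np.float32)*1000; print(d['score'],cv2.minAreaRect(P))
E
```

```text
t0.20 pos [ 0.1515 -0.5544  0.2308] x [-0.     0.001 -1.   ] z [ 0.2637 -0.9646 -0.0011] yawz -74.71 F [-0.1  1.2 -0.2] w 84.9 q6 -0.12
top rect ((476.54144287109375, 217.17710876464844), (34.039188385009766, 90.21732330322266), 83.24913787841797) area 431
[[0.4756 0.2173 0.05  ]]
top rect ((475.6517639160156, 73.46577453613281), (88.27696990966797, 34.5229377746582), 1.745035171508789) area 437
[[0.4751 0.0728 0.05  ]]
top rect ((486.62841796875, -40.635047912597656), (35.696842193603516, 89.81546020507812), 86.68001556396484) area 447
[[ 0.4865 -0.0407  0.05  ]]
top rect ((493.13214111328125, -178.39404296875), (34.61644744873047, 90.50381469726562), 89.53749084472656) area 436
[[ 0.4923 -0.1775  0.05  ]]
[[ 0.6573  0.2857  0.008 ]
 [ 0.6689 -0.2279  0.008 ]
 [ 0.4237 -0.2337  0.008 ]
 [ 0.4074  0.2732  0.008 ]]
0.95 ((546.8423461914062, 24.769744873046875), (265.33740234375, 513.7210693359375), 1.7189017534255981)
```

```bash
cat >> h.py <<'E'
def go(x,y,z,yawz,s=None):
    s=s or manip.get_state(); R=tool(s); d=R.T@(np.array([x,y,z])-s['position'])*1000
    cur=np.degrees(np.arctan2(R[1,2],R[0,2])); t=(cur-yawz+180)%360-180
    print('shift',d.round(1),'turn %.4f'%np.radians(t))
E
python3 -c "
from h import *
go(.49,-.172,.2,-90.5)"
```

```text
shift [  31.2  427.3 -279.7] turn 0.2756
```

Call:
{"method": "move_arm", "body": {"rows": [[[6,80,-53],0.05,85],[[12,160,-105],0.1,85],[[18,230,-150],0.15,85],[[22,290,-190],0.2,85],[[26,340,-222],0.24,85],[[30,375,-246],0.276,85],[[31,400,-262],0.276,85],[[31,427,-280],0.276,85]], "force": 20}}

```text
clock: 0.92
position: [0.3727, -0.3036, 0.2099]
ee_rot: [0.497, 0.503, 0.498, -0.502]
contact_force: [0.2, -0.3, -0.3]
width: 0.0851
```

Call:
{"method": "move_arm", "body": {"rows": [[[0,0,0],0,85]]}}

```text
clock: 1.0
position: [0.3762, -0.2976, 0.2096]
ee_rot: [0.499, 0.503, 0.5, -0.499]
contact_force: [0.4, -0.5, 0.3]
width: 0.0851
```

```bash
python3 -c "
from h import *
st(manip.get_state())
im=viewer.get_image('wrist');cv2.imwrite('pics/w1.png',im[:,:,::-1])
s=manip.get_state();st(s)
c=viewer.get_calibration('wrist');print(c)
go(.49,-.172,.2,-90.5)"
```

```text
t1.00 pos [ 0.3762 -0.2976  0.2096] x [ 0.002  0.005 -1.   ] z [-0.0034 -1.     -0.005 ] yawz -90.19 F [ 0.4 -0.5  0.3] w 85.1 q6 0.75
t1.05 pos [ 0.3745 -0.3001  0.2097] x [ 0.     0.002 -1.   ] z [-0.0036 -1.     -0.0022] yawz -90.20 F [ 0.3 -0.1  0.4] w 85.0 q6 0.75
{'mtx': array([[290.51306943,   0.        , 315.85580433],
       [  0.        , 290.51306943, 198.10721527],
       [  0.        ,   0.        ,   1.        ]]), 'k1': -0.04084076164710943, 'R': array([[-0.00459343, -0.99998703, -0.00219852],
       [-0.96607879,  0.00386997,  0.2582185 ],
       [-0.25820665,  0.00331005, -0.96608404]]), 't': array([-0.29743776,  0.33719536,  0.45538614])}
shift [  10.1  115.  -128.5] turn 0.0052
```

View pics/w1.png

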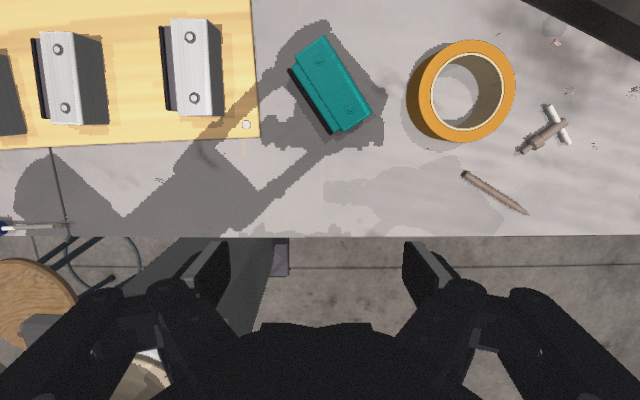

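Call:
{"method": "move_arm", "body": {"rows": [[[10,35,-40],0,85],[[20,60,-75],0,85],[[30,70,-105],0,85],[[30,75,-128],0,85],[[30,75,-128],0,85],[[30,75,-128],0,85]]}}

```text
clock: 1.55
position: [0.4498, -0.1721, 0.1798]
ee_rot: [0.499, 0.501, 0.5, -0.5]
contact_force: [0.7, -0.0, 0.3]
width: 0.085
```

```bash
python3 -c "
from h import *
im=viewer.get_image('wrist');cv2.imwrite('pics/w2.png',im[:,:,::-1])
s=manip.get_state();st(s)
"
```

```text
t1.60 pos [ 0.4498 -0.1733  0.1801] x [ 0.     0.001 -1.   ] z [-2.8e-03 -1.0e+00 -8.0e-04] yawz -90.16 F [ 0.4  0.2 -0.4] w 85.2 q6 1.06
```

View pics/w2.png

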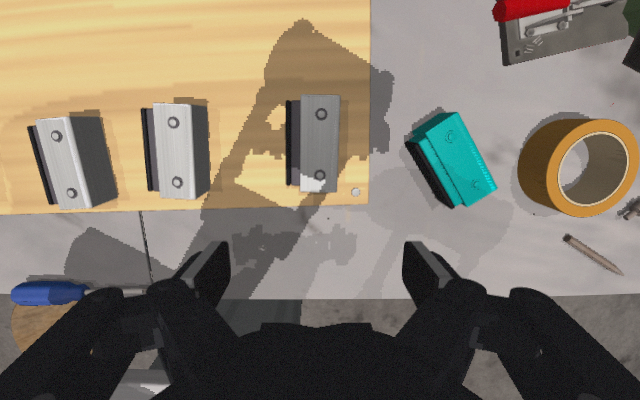

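```bash
cat >> h.py <<'E'
def overlay(im,c,bufs,comp=0):
    im=im.copy()
    for (x,y,yaw) in bufs:
        a=np.radians(yaw); U=np.array([np.cos(a),np.sin(a),0]); V=np.array([-np.sin(a),np.cos(a),0])
        O=np.array([x,y,0])
        for z in (.05,.008):
            q=[O+U*i+V*j+[0,0,z] for i,j in [(-.045,-.025),(.045,-.025),(.045,.011),(-.045,.011)]]
            cv2.polylines(im,[np.round(proj(q,c)*8).astype(int)],True,(0,0,255) if z>.03 else (255,0,0),1,cv2.LINE_AA,3)
    return im
E
cat > ov.py <<'E'
from h import *
import sys
B=[(.4773,.2241,-6.75),(.4754,.0805,1.75),(.4870,-.0337,-3.3),(.4931,-.1714,-.5)]
im=cv2.imread('pics/w2.png'); c=viewer.get_calibration('wrist')
o=overlay(im,c,B)[80:230,0:400]; cv2.imwrite('pics/ov2.png',cv2.resize(o,None,fx=2,fy=2,interpolation=cv2.INTER_CUBIC))
E
python3 ov.py
```

```text
(no output)
```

View pics/ov2.png

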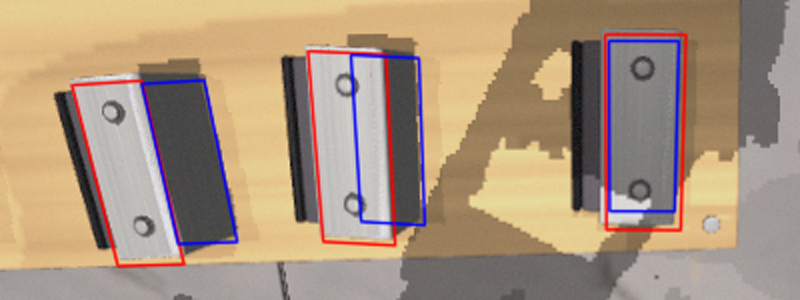

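```bash
python3 -c "
from h import *
go(.494,-.170,.016,-90.5)"
```

```text
shift [164.1  44.1  -3.3] turn 0.0060
```

Call:
{"method": "move_arm", "body": {"rows": [[[30,35,-3],0.006,85],[[65,44,-3],0.006,85],[[100,44,-3],0.006,85],[[130,44,-3],0.006,85],[[150,44,-3],0.006,85],[[164,44,-3],0.006,85],[[164,44,-3],0.006,85],[[164,44,-3],0.006,85]]}}

```text
clock: 2.27
position: [0.4934, -0.1722, 0.0159]
ee_rot: [-0.497, -0.503, -0.498, 0.503]
contact_force: [-1.3, -0.6, 0.4]
width: 0.0847
```

```bash
python3 -c "
from h import *
im=viewer.get_image('wrist');cv2.imwrite('pics/w3.png',im[:,:,::-1])
s=manip.get_state();st(s)
go(.494,-.170,.016,-90.5)"
```

```text
t2.32 pos [ 0.4943 -0.1722  0.0168] x [ 0.001 -0.    -1.   ] z [-1.080e-02 -9.999e-01  2.000e-04] yawz -90.62 F [-0.2  0.3  0.6] w 84.9 q6 1.11
shift [ 0.8 -0.3 -2.2] turn -0.0021
```

View pics/w3.png

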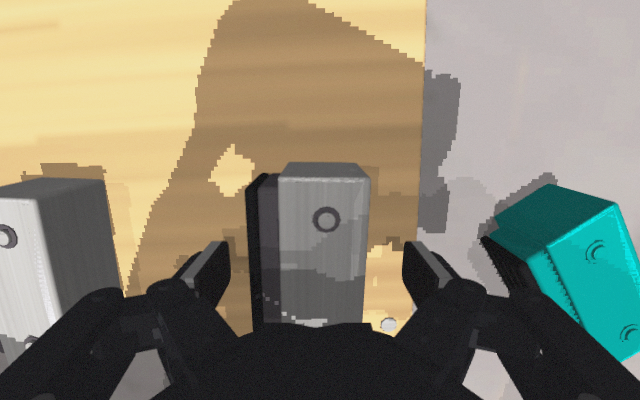

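Call:
{"method": "move_arm", "body": {"rows": [[[0,0,-2.5],0,85],[[0,0,-2.5],0,60],[[0,0,-2.5],0,55],[[0,0,-2.5],0,50],[[0,0,-2.5],0,40],[[0,0,-2.5],0,30],[[0,0,-2.5],0,30],[[0,0,-2.5],0,30]], "force": 20}}

```text
clock: 2.98
position: [0.4948, -0.1711, 0.0184]
ee_rot: [-0.499, -0.502, -0.496, 0.502]
contact_force: [-3.4, -2.9, 8.4]
width: 0.046
```

```bash
python3 -c "
from h import *
s=manip.get_state();st(s)"
```

```text
t2.98 pos [ 0.4948 -0.1711  0.0184] x [ 0.003 -0.003 -1.   ] z [-0.0095 -0.9999  0.0032] yawz -90.54 F [-3.4 -2.9  8.4] w 46.0 q6 1.12
```

Call:
{"method": "move_arm", "body": {"rows": [[[0,0,0],0,30],[[0,0,0],0,30],[[0,0,0],0,30],[[0,0,0],0,30]]}}

```text
clock: 3.32
position: [0.4948, -0.1711, 0.0186]
ee_rot: [-0.499, -0.502, -0.496, 0.502]
contact_force: [-0.7, -0.0, 2.3]
width: 0.0448
```

```bash
python3 -c "
from h import *
im=viewer.get_image('wrist');cv2.imwrite('pics/w4.png',im[:,:,::-1])
s=manip.get_state();st(s)"
```

```text
t3.37 pos [ 0.4948 -0.1711  0.0186] x [ 0.003 -0.003 -1.   ] z [-0.0092 -1.      0.0034] yawz -90.53 F [-1.2 -0.6  3.9] w 44.7 q6 1.12
```

View pics/w4.png

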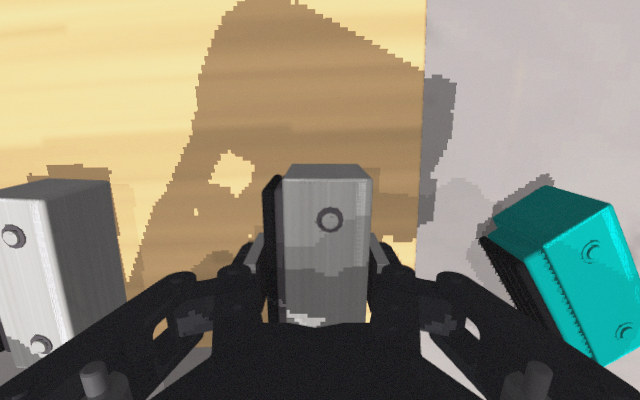

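Width settles at 44.7 mm under 20 N (gave about 5 mm), so the rightmost buffer (B4) is sound. I release it and go to the next.

Call:
{"method": "move_arm", "body": {"rows": [[[0,0,0],0,85],[[0,0,0],0,85],[[0,0,0],0,85],[[-10,0,0],0,85],[[-30,0,0],0,85],[[-60,0,0],0,85],[[-80,0,0],0,85],[[-90,0,0],0,85]]}}

```text
clock: 4.03
position: [0.4962, -0.1715, 0.112]
ee_rot: [0.501, 0.503, 0.494, -0.502]
contact_force: [-0.3, -0.4, -0.1]
width: 0.0848
```

```bash
python3 -c "
from h import *
im=viewer.get_image('wrist');cv2.imwrite('pics/w5.png',im[:,:,::-1])
s=manip.get_state();st(s);go(.489,-.0325,.10,-93.3)"
```

```text
t4.08 pos [ 0.4967 -0.1718  0.1127] x [ 0.009 -0.007 -1.   ] z [-0.0092 -0.9999  0.0065] yawz -90.52 F [0.6 0.2 0.3] w 84.9 q6 1.12
shift [  11.7   -9.1 -139.3] turn 0.0484
```

View pics/w5.png

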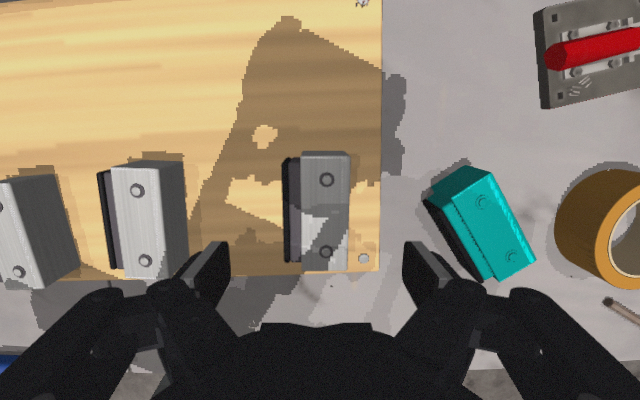

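Call:
{"method": "move_arm", "body": {"rows": [[[5,-5,-40],0.02,85],[[11,-9,-75],0.048,85],[[11,-9,-110],0.048,85],[[11,-9,-139],0.048,85],[[11,-9,-139],0.048,85],[[11,-9,-139],0.048,85]]}}

```text
clock: 4.58
position: [0.4883, -0.0314, 0.1]
ee_rot: [0.49, 0.514, 0.483, -0.513]
contact_force: [-0.5, 0.3, -0.3]
width: 0.0852
```

```bash
python3 -c "
from h import *
im=viewer.get_image('wrist');cv2.imwrite('pics/w6.png',im[:,:,::-1])
s=manip.get_state();st(s);go(.489,-.0325,.018,-93.3)
B=[(.4773,.2241,-6.75),(.4754,.0805,1.75),(.4870,-.0337,-3.3),(.4931,-.1714,-.5)]
o=overlay(im[:,:,::-1],viewer.get_calibration('wrist'),B)
cv2.imwrite('pics/w6o.png',o)"
```

```text
t4.63 pos [ 0.4887 -0.0324  0.1002] x [ 0.008 -0.007 -1.   ] z [-0.0553 -0.9984  0.0064] yawz -93.17 F [-0.  -1.4  0.1] w 85.3 q6 1.42
shift [82.2 -0.4 -0.5] turn 0.0023
```

View pics/w6o.png

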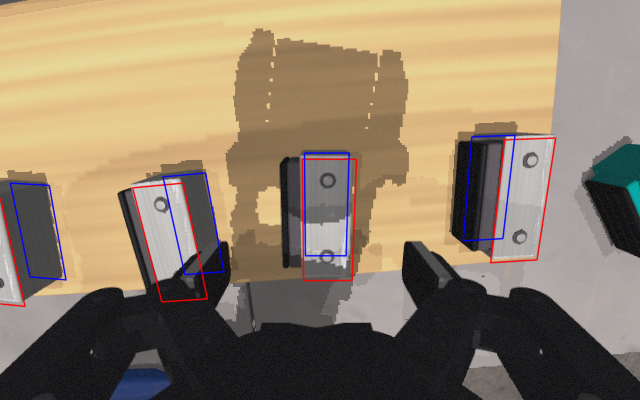

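Call:
{"method": "move_arm", "body": {"rows": [[[30,2,-1],0.002,85],[[55,2,-1],0.002,85],[[72,2,-1],0.002,85],[[81,2,-1],0.002,85],[[81,2,-1],0.002,75],[[81,2,-1],0.002,65],[[81,2,-1],0.002,55],[[81,2,-1],0.002,50]]}}

```text
clock: 5.3
position: [0.4925, -0.0323, 0.0203]
ee_rot: [0.49, 0.516, 0.481, -0.513]
contact_force: [0.1, 2.4, 1.1]
width: 0.0499
```

Call:
{"method": "move_arm", "body": {"rows": [[[0,0,0],0,45],[[0,0,0],0,40],[[0,0,0],0,35],[[0,0,0],0,30],[[0,0,0],0,30],[[0,0,0],0,30],[[0,0,0],0,30],[[0,0,0],0,30]]}}

```text
clock: 5.97
position: [0.4933, -0.0338, 0.0219]
ee_rot: [0.491, 0.515, 0.48, -0.513]
contact_force: [-2.3, -5.3, 6.9]
width: 0.0395
```

```bash
python3 -c "
from h import *
im=viewer.get_image('wrist');cv2.imwrite('pics/w7.png',im[:,:,::-1])
s=manip.get_state();st(s)"
```

```text
t6.02 pos [ 0.4933 -0.0338  0.0219] x [ 0.013 -0.01  -1.   ] z [-0.0567 -0.9983  0.0089] yawz -93.25 F [-1.8 -5.   7.3] w 39.8 q6 1.43
```

View pics/w7.png

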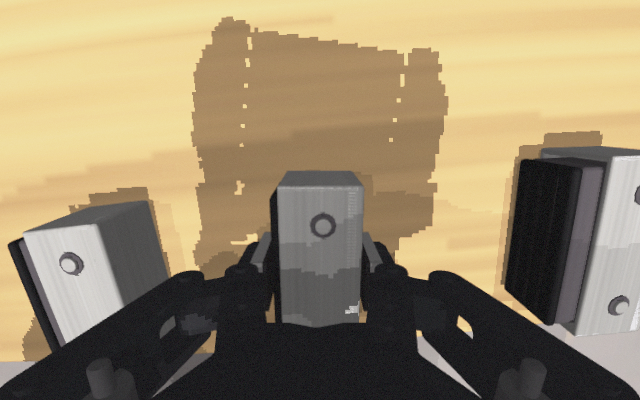

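Width is 39.8 mm, so the shoe bottomed and B3 is tired. I test B2 and B1 next.

Call:
{"method": "move_arm", "body": {"rows": [[[0,0,0],0,60],[[0,0,0],0,85],[[0,0,0],0,85],[[-10,0,0],0,85],[[-40,0,0],0,85],[[-70,0,0],0,85],[[-80,0,0],0,85],[[-80,0,0],0,85]]}}

```text
clock: 6.68
position: [0.4947, -0.0332, 0.1048]
ee_rot: [0.493, 0.516, 0.478, -0.511]
contact_force: [0.4, 0.2, -0.1]
width: 0.085
```

```bash
python3 -c "
from h import *
s=manip.get_state();st(s);go(.478,.082,.10,-88.25)"
```

```text
t6.68 pos [ 0.4947 -0.0332  0.1048] x [ 0.02  -0.011 -1.   ] z [-0.0565 -0.9984  0.0096] yawz -93.24 F [ 0.4  0.2 -0.1] w 85.0 q6 1.43
shift [   3.2  -23.2 -114.1] turn -0.0871
```

Call:
{"method": "move_arm", "body": {"rows": [[[3,-10,-38],-0.04,85],[[3,-23,-75],-0.087,85],[[3,-23,-114],-0.087,85],[[3,-23,-114],-0.087,85],[[3,-23,-114],-0.087,85]]}}

```text
clock: 7.1
position: [0.4772, 0.0838, 0.0992]
ee_rot: [0.516, 0.493, 0.501, -0.489]
contact_force: [0.5, -0.3, -0.6]
width: 0.0851
```

```bash
python3 -c "
from h import *
im=viewer.get_image('wrist')
s=manip.get_state();st(s);go(.478,.082,.018,-88.25)
B=[(.4773,.2241,-6.75),(.4754,.0805,1.75),(.4870,-.0337,-3.3),(.4931,-.1714,-.5)]
o=overlay(im[:,:,::-1],viewer.get_calibration('wrist'),B)
cv2.imwrite('pics/w8o.png',o)"
```

```text
t7.15 pos [0.4775 0.0825 0.0993] x [ 0.018 -0.011 -1.   ] z [ 0.0329 -0.9994  0.0118] yawz -88.12 F [-0.6 -0.8  0.3] w 85.3 q6 1.58
shift [81.3 -1.  -0.4] turn 0.0023
```

View pics/w8o.png

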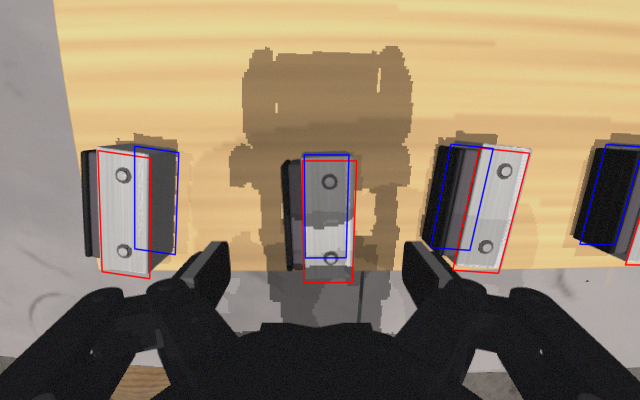

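Call:
{"method": "move_arm", "body": {"rows": [[[30,1,-1],0.002,85],[[55,1,-1],0.002,85],[[72,1,-1],0.002,85],[[80,1,-1],0.002,75],[[80,1,-1],0.002,65],[[80,1,-1],0.002,55],[[80,1,-1],0.002,53],[[80,1,-1],0.002,53]]}}

```text
clock: 7.82
position: [0.481, 0.0823, 0.0204]
ee_rot: [0.516, 0.495, 0.5, -0.49]
contact_force: [0.2, -0.9, -0.0]
width: 0.0529
```

Call:
{"method": "move_arm", "body": {"rows": [[[0,0,0],0,40],[[0,0,0],0,35],[[0,0,0],0,30],[[0,0,0],0,30],[[0,0,0],0,30],[[0,0,0],0,30],[[0,0,0],0,30],[[0,0,0],0,30]]}}

```text
clock: 8.48
position: [0.4817, 0.0813, 0.0217]
ee_rot: [0.517, 0.494, 0.499, -0.49]
contact_force: [-2.8, -6.0, 5.3]
width: 0.0454
```

```bash
python3 -c "
from h import *
s=manip.get_state();st(s)"
```

```text
t8.48 pos [0.4817 0.0813 0.0217] x [ 0.023 -0.013 -1.   ] z [ 0.0318 -0.9994  0.0139] yawz -88.18 F [-2.8 -6.   5.3] w 45.4 q6 1.59
```

B2 is sound (45.4 mm). Release it, then squeeze B1.

Call:
{"method": "move_arm", "body": {"rows": [[[0,0,0],0,60],[[0,0,0],0,85],[[0,0,0],0,85],[[-10,0,0],0,85],[[-40,0,0],0,85],[[-70,0,0],0,85],[[-80,0,0],0,85],[[-80,0,0],0,85]]}}

```text
clock: 9.15
position: [0.4822, 0.0829, 0.1046]
ee_rot: [0.519, 0.496, 0.497, -0.488]
contact_force: [0.9, -0.4, -0.3]
width: 0.0849
```

```bash
python3 -c "
from h import *
s=manip.get_state();st(s);go(.480,.2256,.10,-96.75)"
```

```text
t9.15 pos [0.4822 0.0829 0.1046] x [ 0.03  -0.012 -0.999] z [ 0.0319 -0.9994  0.0134] yawz -88.17 F [ 0.9 -0.4 -0.3] w 84.9 q6 1.59
shift [   2.7    2.3 -142.8] turn 0.1497
```

Call:
{"method": "move_arm", "body": {"rows": [[[3,1,-40],0.04,85],[[3,2,-80],0.1,85],[[3,2,-115],0.15,85],[[3,2,-143],0.15,85],[[3,2,-143],0.15,85],[[3,2,-143],0.15,85],[[3,2,-143],0.15,85]]}}

```text
clock: 9.73
position: [0.4788, 0.2254, 0.0986]
ee_rot: [0.48, 0.532, 0.46, -0.524]
contact_force: [0.8, 0.6, -0.0]
width: 0.0851
```

```bash
python3 -c "
from h import *
im=viewer.get_image('wrist')
s=manip.get_state();st(s);go(.480,.2256,.018,-96.75)
B=[(.4773,.2241,-6.75),(.4754,.0805,1.75),(.4870,-.0337,-3.3),(.4931,-.1714,-.5)]
o=overlay(im[:,:,::-1],viewer.get_calibration('wrist'),B)
cv2.imwrite('pics/w9o.png',o)"
```

```text
t9.78 pos [0.4791 0.2249 0.0989] x [ 0.028 -0.014 -1.   ] z [-0.1179 -0.993   0.0102] yawz -96.77 F [-0.3 -0.6  0.8] w 84.8 q6 2.03
shift [80.8 -1.5 -1.6] turn -0.0004
```

View pics/w9o.png

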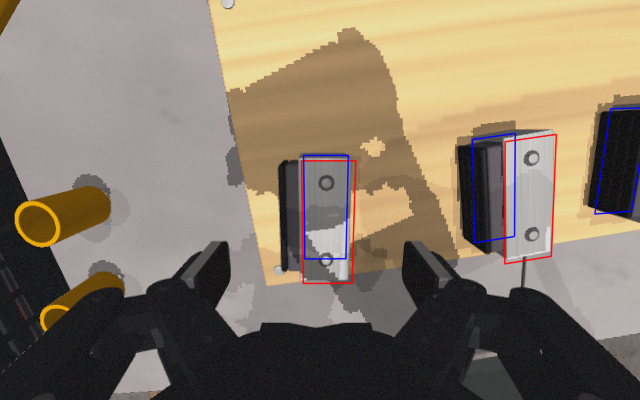

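Call:
{"method": "move_arm", "body": {"rows": [[[30,1,-2],0,85],[[55,1,-2],0,85],[[72,1,-2],0,80],[[81,1,-2],0,70],[[81,1,-2],0,60],[[81,1,-2],0,53],[[81,1,-2],0,53],[[81,1,-2],0,53]]}}

```text
clock: 10.45
position: [0.4836, 0.2258, 0.0192]
ee_rot: [0.48, 0.534, 0.459, -0.524]
contact_force: [0.5, 0.1, 0.7]
width: 0.0532
```

Call:
{"method": "move_arm", "body": {"rows": [[[2,0,0],0,40],[[2,0,0],0,35],[[2,0,0],0,30],[[2,0,0],0,30],[[2,0,0],0,30],[[2,0,0],0,30],[[2,0,0],0,30],[[2,0,0],0,30]]}}

```text
clock: 11.12
position: [0.4837, 0.2229, 0.0195]
ee_rot: [0.482, 0.532, 0.458, -0.524]
contact_force: [-1.8, -11.4, 14.3]
width: 0.0396
```

```bash
python3 -c "
from h import *
im=viewer.get_image('wrist');cv2.imwrite('pics/w10.png',im[:,:,::-1])
im=viewer.get_image('top');cv2.imwrite('pics/t10.png',im[:,:,::-1])
s=manip.get_state();st(s)
a=finder.trace('board','wrist');c=viewer.get_calibration('wrist')
print([d['score'] for d in a])
"
```

```text
t11.22 pos [0.4837 0.2229 0.0195] x [ 0.031 -0.018 -0.999] z [-0.1153 -0.9932  0.014 ] yawz -96.62 F [ -1.6 -11.9  12.2] w 39.8 q6 2.03
[0.89]
```

View pics/w10.png

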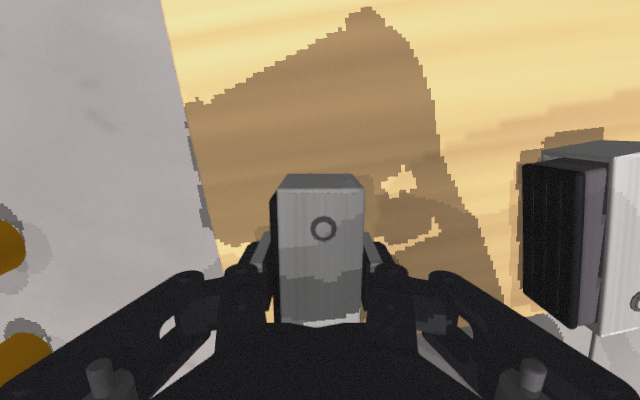

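B1 bottomed too (39.8 mm), so B1 and B3 are tired and B2 and B4 are sound. I now slide B1 back.

```bash
python3 -c "
from h import *
c=viewer.get_calibration('top')
for n in ['pics/top0.png','pics/t10.png']:
  g=cv2.cvtColor(cv2.imread(n),cv2.COLOR_BGR2GRAY).astype(float)
  P=[];Q=[]
  for u in range(215,390,3):
    p=g[172:192,u]; k=np.argmin(np.diff(p)); P.append((u,172+k+.5))
    q=g[262:282,u]; k=np.argmax(np.abs(np.diff(q))); Q.append((u,262+k+.5))
  for L,z in((P,.008),(P,.032),(Q,.008)):
    W=unproj(L,c,z); W=W[np.abs(W[:,0]-np.median(W[:,0]))<.012]
    f=np.polyfit(W[:,1],W[:,0],1)
    for _ in range(3):
      r=np.polyval(f,W[:,1])-W[:,0]; W=W[np.abs(r)<.003]; f=np.polyfit(W[:,1],W[:,0],1)
    print(n,z,len(W),'x0 %.4f yaw %.2f'%(f[1],-np.degrees(np.arctan(f[0]))))
s=manip.get_state();st(s)
go(.594,.2287,.0195,-88.3)
"
```

```text
pics/top0.png 0.008 58 x0 0.6671 yaw 1.76
pics/top0.png 0.032 58 x0 0.6611 yaw 1.76
pics/top0.png 0.008 19 x0 0.4156 yaw 0.95
pics/t10.png 0.008 58 x0 0.6672 yaw 1.77
pics/t10.png 0.032 58 x0 0.6612 yaw 1.77
pics/t10.png 0.008 25 x0 0.4183 yaw 1.51
t11.27 pos [0.4837 0.2229 0.0195] x [ 0.031 -0.018 -0.999] z [-0.1152 -0.9932  0.014 ] yawz -96.62 F [ -2.4 -11.3  13.4] w 39.9 q6 2.03
shift [  3.3 108.8 -18.5] turn -0.1452
```

Call:
{"method": "move_arm", "body": {"rows": [[[0.5,8,-2],-0.02,30],[[1,22,-4],-0.05,30],[[1.5,37,-7],-0.08,30],[[2,52,-9],-0.11,30],[[2.5,67,-12],-0.146,30],[[3,82,-14],-0.146,30],[[3.3,90,-16],-0.146,30],[[3.3,90,-16],-0.146,30]]}}

```text
clock: 11.93
position: [0.5781, 0.2289, 0.0197]
ee_rot: [0.521, 0.497, 0.494, -0.488]
contact_force: [3.0, -1.1, 0.7]
width: 0.0392
```

```bash
python3 -c "
from h import *
im=viewer.get_image('wrist');cv2.imwrite('pics/w11.png',im[:,:,::-1])
im=viewer.get_image('top');cv2.imwrite('pics/t11.png',cv2.resize(im[130:300,190:450,::-1],None,fx=3,fy=3,interpolation=cv2.INTER_CUBIC))
s=manip.get_state();st(s)
go(.604,.2287,.0195,-88.25)
"
```

```text
t12.03 pos [0.5769 0.2288 0.0197] x [ 0.036 -0.017 -0.999] z [ 0.0302 -0.9994  0.0178] yawz -88.27 F [2.5 0.1 0.5] w 39.4 q6 1.84
shift [ 1.2 27.   0.9] turn -0.0003
```

View pics/w11.png

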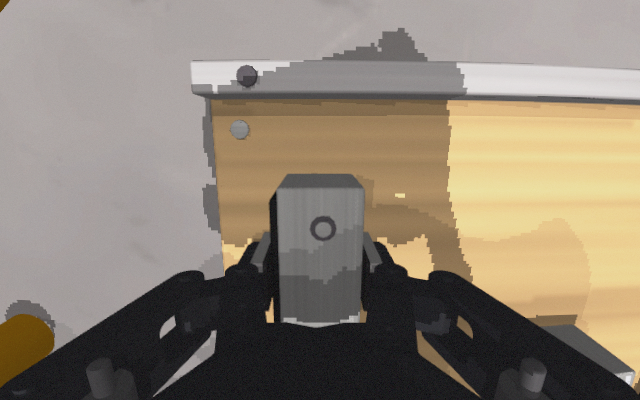

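View pics/t11.png

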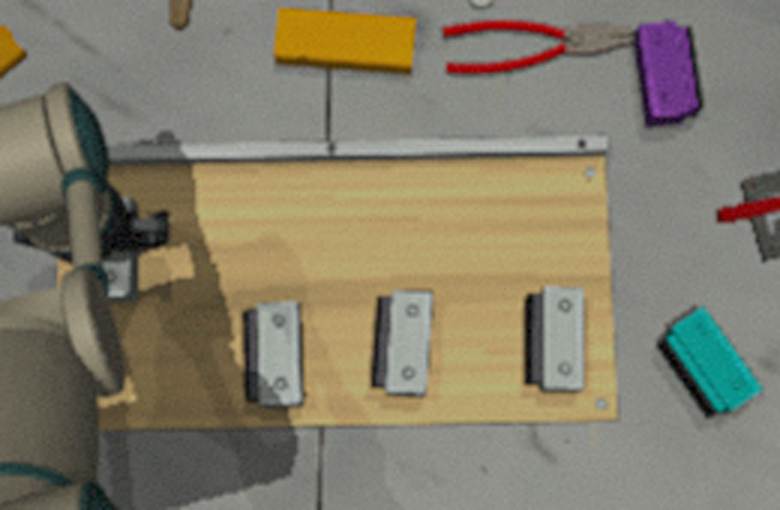

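Call:
{"method": "move_arm", "body": {"rows": [[[0,5,0],0,30],[[0,10,0],0,30],[[0,15,0],0,30],[[0,20,0],0,30],[[0,24,0],0,30],[[0,27,0],0,30],[[0,27,0],0,30],[[0,27,0],0,30]]}}

```text
clock: 12.7
position: [0.6038, 0.2296, 0.0204]
ee_rot: [0.52, 0.497, 0.494, -0.488]
contact_force: [0.5, -0.0, -2.8]
width: 0.0394
```

```bash
python3 -c "
from h import *
im=viewer.get_image('wrist');cv2.imwrite('pics/w12.png',im[:,:,::-1])
s=manip.get_state();st(s)
"
```

```text
t12.75 pos [0.6036 0.2296 0.0204] x [ 0.035 -0.017 -0.999] z [ 0.0302 -0.9994  0.0179] yawz -88.27 F [-0.7 -0.4 -3.3] w 39.3 q6 1.83
```

View pics/w12.png

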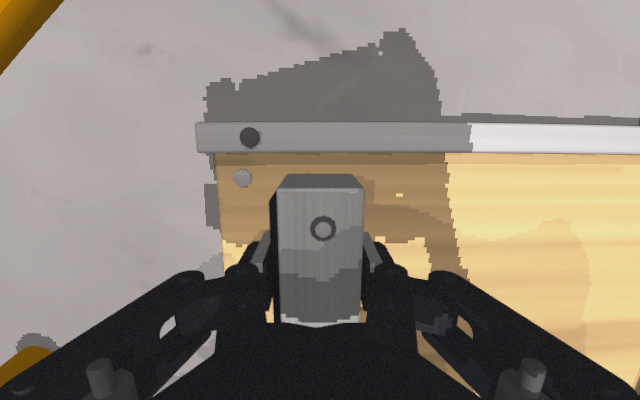

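Fz of -3.3 N is nearly the buffer's whole weight, so I press down a little while continuing to the rail.

Call:
{"method": "move_arm", "body": {"rows": [[[1.5,0,0],0,30],[[1.5,3,0],0,30],[[1.7,6,0],0,30],[[1.7,8,0],0,30],[[1.7,10,0],0,30],[[1.7,10,0],0,30]]}}

```text
clock: 13.25
position: [0.6124, 0.2298, 0.0197]
ee_rot: [0.52, 0.496, 0.495, -0.489]
contact_force: [-4.7, -0.2, 4.6]
width: 0.0394
```

```bash
python3 -c "
from h import *
im=viewer.get_image('wrist');cv2.imwrite('pics/w13.png',im[:,:,::-1])
s=manip.get_state();st(s)
"
```

```text
t13.30 pos [0.6124 0.2298 0.0196] x [ 0.033 -0.017 -0.999] z [ 0.0303 -0.9994  0.0182] yawz -88.26 F [-5.  -0.4  6.2] w 39.2 q6 1.83
```

View pics/w13.png

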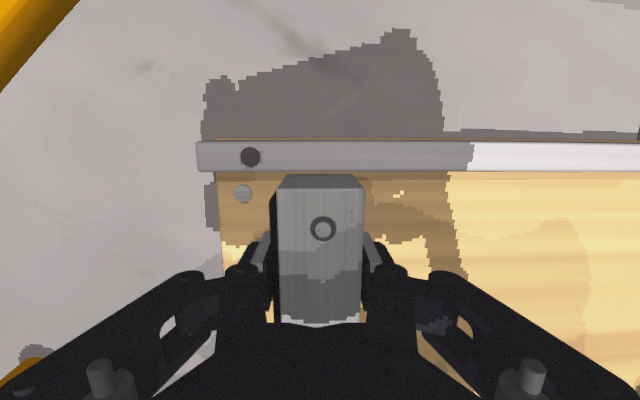

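Call:
{"method": "move_arm", "body": {"rows": [[[0,3,0],0,30],[[0,6,0],0,30],[[0,8,0],0,30],[[0,8,0],0,30],[[0,8,0],0,30]]}}

```text
clock: 13.72
position: [0.6165, 0.2299, 0.0197]
ee_rot: [0.518, 0.494, 0.497, -0.491]
contact_force: [-10.0, 0.7, 6.8]
width: 0.0394
```

```bash
python3 -c "
from h import *
im=viewer.get_image('wrist');cv2.imwrite('pics/w14.png',im[:,:,::-1])
cv2.imwrite('pics/w14c.png',cv2.resize(im[100:340,180:480,::-1],None,fx=2.5,fy=2.5,interpolation=cv2.INTER_CUBIC))
s=manip.get_state();st(s)
"
```

```text
t13.77 pos [0.6165 0.2299 0.0197] x [ 0.025 -0.018 -1.   ] z [ 0.03   -0.9994  0.0187] yawz -88.28 F [-9.6  0.   6.9] w 39.3 q6 1.82
```

View pics/w14c.png

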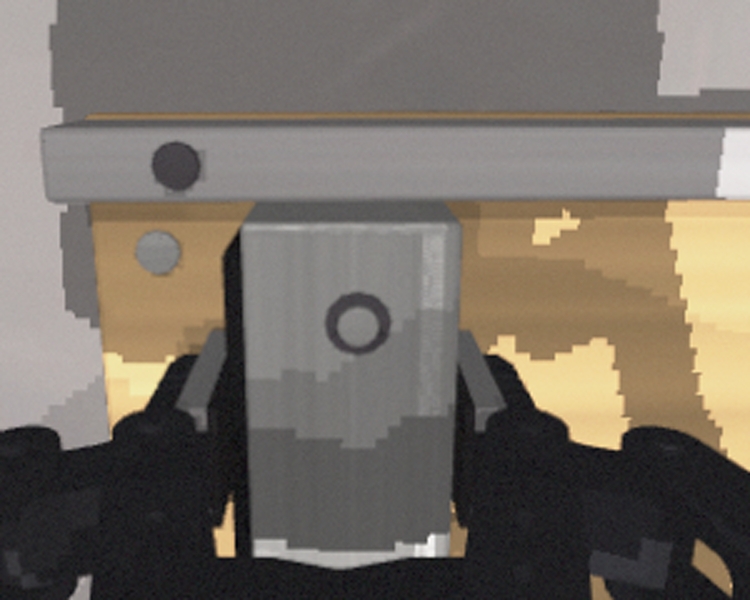

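Call:
{"method": "move_arm", "body": {"rows": [[[0,4,0],0,30],[[0,8,0],0,30],[[0,10,0],0,30],[[0,10,0],0,30],[[0,10,0],0,30]]}}

```text
clock: 14.18
position: [0.6168, 0.2299, 0.0193]
ee_rot: [0.514, 0.489, 0.501, -0.496]
contact_force: [-19.5, 0.3, 13.6]
width: 0.0392
```

```bash
python3 -c "
from h import *
s=manip.get_state();st(s)
"
```

```text
t14.18 pos [0.6168 0.2299 0.0193] x [ 0.005 -0.02  -1.   ] z [ 0.0295 -0.9994  0.0201] yawz -88.31 F [-19.5   0.3  13.6] w 39.2 q6 1.82
```

Call:
{"method": "move_arm", "body": {"rows": [[[0,0,0],0,38],[[0,0,0],0,44],[[0,0,0],0,50],[[0,0,0],0,60],[[0,0,0],0,75],[[0,0,0],0,85],[[0,0,0],0,85]]}}

```text
clock: 14.77
position: [0.6177, 0.2298, 0.0195]
ee_rot: [0.514, 0.489, 0.501, -0.496]
contact_force: [0.3, -0.4, 0.9]
width: 0.0851
```

Call:
{"method": "move_arm", "body": {"rows": [[[-20,0,0],0,85],[[-50,0,0],0,85],[[-80,0,0],0,85],[[-110,-30,0],0,85],[[-130,-60,0],0,85],[[-130,-70,0],0,85],[[-130,-70,0],0,85],[[-130,-70,0],0,85]]}}

```text
clock: 15.43
position: [0.5471, 0.2303, 0.1491]
ee_rot: [0.514, 0.49, 0.5, -0.495]
contact_force: [0.5, 0.6, -0.1]
width: 0.0848
```

```bash
python3 -c "
from h import *
im=viewer.get_image('wrist');cv2.imwrite('pics/w15.png',im[:,:,::-1])
s=manip.get_state();st(s)
go(.491,-.0325,.12,-93.3)
"
```

```text
t15.48 pos [0.5476 0.2302 0.1484] x [ 0.007 -0.02  -1.   ] z [ 0.0293 -0.9994  0.0202] yawz -88.32 F [-0.8 -0.3 -0.7] w 85.1 q6 1.84
shift [ 33.3 -64.5 260.3] turn 0.0869
```

View pics/w15.png

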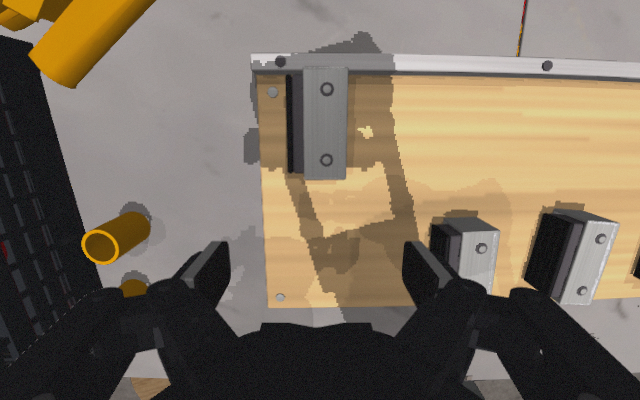

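```bash
cat > rl.py <<'E'
from h import *
import sys
def analyze(png,c,bx,y0,b,yaw=1.75,crop=None,out=None):
    im=cv2.imread(png); a=np.radians(yaw)
    U=np.array([np.cos(a),np.sin(a),0]);V=np.array([-np.sin(a),np.cos(a),0])
    o=overlay(im,c,b)
    F=np.array([bx,0,0])+V*0
    for z in(.032,.008):
        p=np.round(proj([F+V*.2575+[0,0,z],F+V*.1+[0,0,z],F-V*.1+[0,0,z],F-V*.22+[0,0,z]],c)*8).astype(int)
        cv2.polylines(o,[p],False,(0,200,0),1,cv2.LINE_AA,3)
    x,y,w,h=crop
    cv2.imwrite(out,cv2.resize(o[y:y+h,x:x+w],None,fx=4,fy=4,interpolation=cv2.INTER_CUBIC))
if __name__=='__main__':
    c=viewer.get_calibration('wrist')
    R=.6635
    y=.229; bx=R-.045-np.tan(np.radians(1.75))*y
    analyze('pics/w15.png',c,R,0,[(bx,y,1.75)],crop=(240,40,190,150),out='pics/w15o.png')
E
python3 rl.py
```

```text
(no output)
```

View pics/w15o.png

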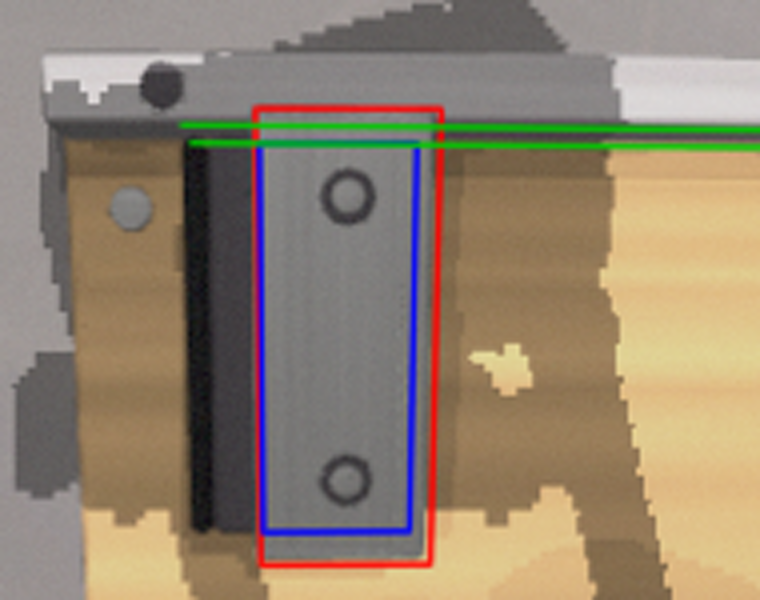

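B1 sits parallel and against the rail. Next is B3.

Call:
{"method": "move_arm", "body": {"rows": [[[0,-15,40],0.02,85],[[0,-30,80],0.05,85],[[0,-45,120],0.087,85],[[10,-64,160],0.087,85],[[20,-64,200],0.087,85],[[30,-64,240],0.087,85],[[33,-64,260],0.087,85],[[33,-64,260],0.087,85]]}}

```text
clock: 16.15
position: [0.4921, -0.0373, 0.1181]
ee_rot: [-0.491, -0.511, -0.477, 0.519]
contact_force: [-0.5, 0.2, 0.6]
width: 0.0851
```

Call:
{"method": "move_arm", "body": {"rows": [[[0,0,0],0,85],[[0,0,0],0,85]]}}

```text
clock: 16.32
position: [0.4927, -0.0379, 0.1169]
ee_rot: [-0.49, -0.511, -0.477, 0.52]
contact_force: [-0.7, 0.7, -0.2]
width: 0.085
```

```bash
python3 -c "
from h import *
im=viewer.get_image('wrist')
s=manip.get_state();st(s)
B=[(.4754,.0805,1.75),(.4870,-.0337,-3.3),(.4931,-.1714,-.5)]
B=[(x+.003,y+.0015,a) for x,y,a in B]
o=overlay(im[:,:,::-1],viewer.get_calibration('wrist'),B)
cv2.imwrite('pics/w16o.png',o)
go(.4925,-.033,.018,-93.3)
"
```

```text
t16.37 pos [ 0.4926 -0.0371  0.1173] x [ 0.004 -0.022 -1.   ] z [-0.0629 -0.9978  0.0213] yawz -93.61 F [ 0.4 -0.5  0.7] w 85.2 q6 1.44
shift [99.2 -0.9 -6.2] turn -0.0054
```

View pics/w16o.png

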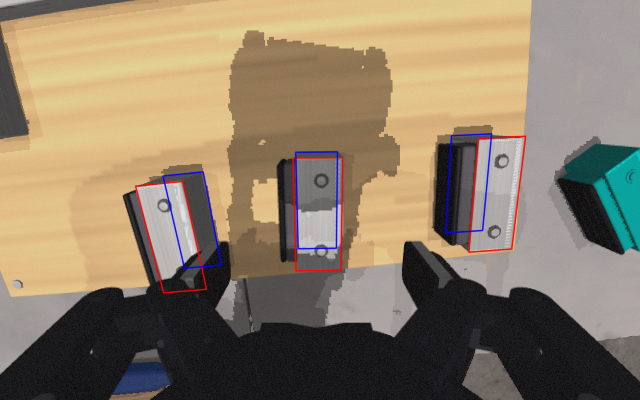

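Call:
{"method": "move_arm", "body": {"rows": [[[30,-1,-6],-0.005,85],[[60,-1,-6],-0.005,85],[[85,-1,-6],-0.005,80],[[99,-1,-6],-0.005,70],[[99,-1,-6],-0.005,60],[[99,-1,-6],-0.005,54],[[99,-1,-6],-0.005,54],[[99,-1,-6],-0.005,54]]}}

```text
clock: 17.03
position: [0.4936, -0.033, 0.0193]
ee_rot: [-0.493, -0.51, -0.478, 0.518]
contact_force: [-0.6, -0.3, -1.1]
width: 0.0539
```

Call:
{"method": "move_arm", "body": {"rows": [[[1,0,0],0,40],[[1,0,0],0,35],[[1,0,0],0,30],[[1,0,0],0,30],[[1,0,0],0,30],[[1,0,0],0,30],[[1,0,0],0,30],[[1,0,0],0,30]]}}

```text
clock: 17.7
position: [0.4948, -0.0355, 0.021]
ee_rot: [-0.496, -0.509, -0.477, 0.517]
contact_force: [-3.8, -9.3, 10.9]
width: 0.0396
```

```bash
python3 -c "
from h import *
s=manip.get_state();st(s)
d=.095;a=np.radians(1.75)
go(.4925+d*np.cos(a),-.033+d*np.sin(a),s['position'][2],-88.25)
"
```

```text
t17.70 pos [ 0.4948 -0.0355  0.021 ] x [ 0.01  -0.027 -1.   ] z [-0.0544 -0.9982  0.0264] yawz -93.12 F [-3.8 -9.3 10.9] w 39.6 q6 1.46
shift [  0.8  92.2 -10.4] turn -0.0850
```

Call:
{"method": "move_arm", "body": {"rows": [[[0.5,8,-2],-0.015,30],[[1,22,-4],-0.035,30],[[1.5,37,-6],-0.055,30],[[1.5,52,-8],-0.085,30],[[1.5,67,-9],-0.085,30],[[1.5,82,-10],-0.085,30],[[1.5,92,-10.5],-0.085,30],[[1.5,92,-10.5],-0.085,30]]}}

```text
clock: 18.37
position: [0.5912, -0.0301, 0.0212]
ee_rot: [0.518, 0.489, 0.497, -0.495]
contact_force: [2.3, -1.0, 0.5]
width: 0.0393
```

```bash
python3 -c "
from h import *
im=viewer.get_image('wrist');cv2.imwrite('pics/w17.png',im[:,:,::-1])
s=manip.get_state();st(s)
d=.120;a=np.radians(1.75)
go(.4925+d*np.cos(a),-.033+d*np.sin(a),s['position'][2],-88.25)
"
```

```text
t18.42 pos [ 0.5902 -0.0301  0.0212] x [ 0.015 -0.027 -1.   ] z [ 0.0303 -0.9992  0.0277] yawz -88.26 F [ 2.4 -0.7  0.5] w 39.6 q6 1.41
shift [ 0.3 22.2 -0.1] turn -0.0002
```

View pics/w17.png

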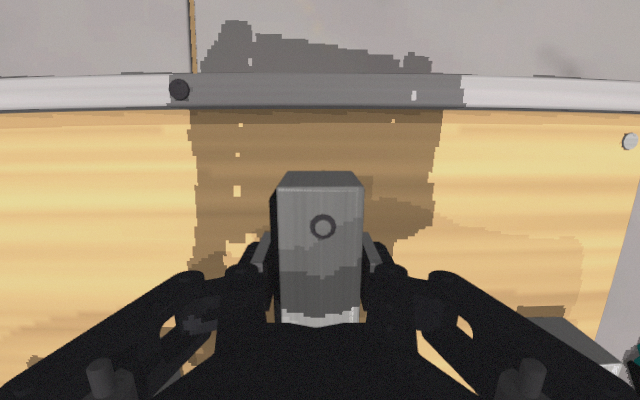

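Call:
{"method": "move_arm", "body": {"rows": [[[1,5,0],0,30],[[1,10,0],0,30],[[1.2,15,0],0,30],[[1.4,20,0],0,30],[[1.4,24,0],0,30],[[1.6,28,0],0,30],[[1.6,31,0],0,30],[[1.6,31,0],0,30]]}}

```text
clock: 19.08
position: [0.6158, -0.0292, 0.0211]
ee_rot: [0.516, 0.486, 0.5, -0.498]
contact_force: [-9.4, -1.2, 12.2]
width: 0.039
```

```bash
python3 -c "
from h import *
s=manip.get_state();st(s)
"
```

```text
t19.08 pos [ 0.6158 -0.0292  0.0211] x [ 0.005 -0.027 -1.   ] z [ 0.0313 -0.9991  0.0275] yawz -88.20 F [-9.4 -1.2 12.2] w 39.0 q6 1.41
```

Call:
{"method": "move_arm", "body": {"rows": [[[0.5,3,0],0,30],[[0.5,6,0],0,30],[[0.5,9,0],0,30],[[0.5,10,0],0,30],[[0.5,10,0],0,30]]}}

```text
clock: 19.5
position: [0.6216, -0.029, 0.0213]
ee_rot: [0.514, 0.484, 0.502, -0.499]
contact_force: [-9.0, -0.9, 10.3]
width: 0.039
```

```bash
python3 -c "
from h import *
im=viewer.get_image('wrist');cv2.imwrite('pics/w18.png',im[:,:,::-1])
s=manip.get_state();st(s)
"
```

```text
t19.55 pos [ 0.6216 -0.029   0.0213] x [-0.002 -0.027 -1.   ] z [ 0.032  -0.9991  0.0274] yawz -88.17 F [-8.9 -0.2 10.2] w 39.5 q6 1.42
```

View pics/w18.png

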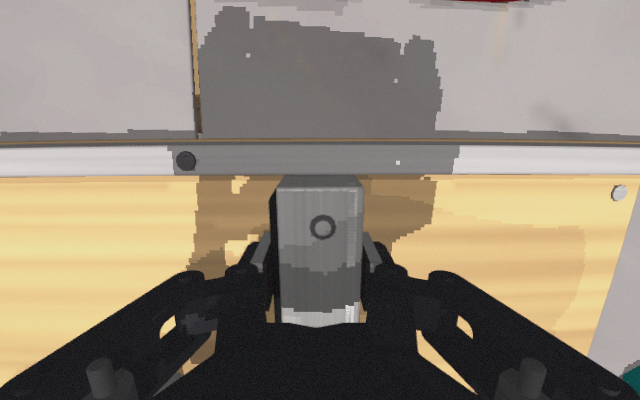

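Call:
{"method": "move_arm", "body": {"rows": [[[0,4,0],0,30],[[0,8,0],0,30],[[0,11,0],0,30],[[0,12,0],0,30],[[0,12,0],0,30]]}}

```text
clock: 19.97
position: [0.6234, -0.0286, 0.0209]
ee_rot: [0.509, 0.479, 0.507, -0.504]
contact_force: [-17.5, -2.8, 14.1]
width: 0.0391
```

```bash
python3 -c "
from h import *
s=manip.get_state();st(s)
"
```

```text
t19.97 pos [ 0.6234 -0.0286  0.0209] x [-0.023 -0.027 -0.999] z [ 0.0331 -0.9991  0.0267] yawz -88.10 F [-17.5  -2.8  14.1] w 39.1 q6 1.42
```

Call:
{"method": "move_arm", "body": {"rows": [[[0,4,0],0,30],[[0,8,0],0,30],[[0,10,0],0,30],[[0,10,0],0,30]]}}

```text
clock: 20.3
position: [0.6235, -0.0287, 0.0207]
ee_rot: [0.504, 0.474, 0.512, -0.509]
contact_force: [-17.8, -2.1, 13.5]
width: 0.0392
```

```bash
python3 -c "
from h import *
im=viewer.get_image('wrist');cv2.imwrite('pics/w19.png',im[:,:,::-1])
s=manip.get_state();st(s)
"
```

```text
t20.35 pos [ 0.6235 -0.0286  0.0207] x [-0.042 -0.028 -0.999] z [ 0.0341 -0.9991  0.0265] yawz -88.04 F [-17.3  -3.6  14.4] w 39.0 q6 1.42
```

View pics/w19.png

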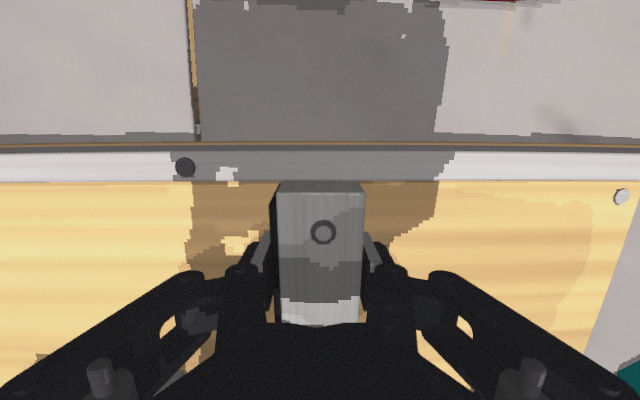

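B3 has stopped dead at the rail with 17 N pushing. I release it.

Call:
{"method": "move_arm", "body": {"rows": [[[0,0,0],0,38],[[0,0,0],0,44],[[0,0,0],0,50],[[0,0,0],0,60],[[0,0,0],0,75],[[0,0,0],0,85],[[0,0,0],0,85]]}}

```text
clock: 20.93
position: [0.6241, -0.0286, 0.0208]
ee_rot: [0.505, 0.474, 0.512, -0.509]
contact_force: [0.2, 0.2, 0.1]
width: 0.085
```

```bash
python3 -c "
from h import *
s=manip.get_state();st(s)
go(.62,-.0288,.06,-88.04); go(.55,-.0288,.15,-88.04)
"
```

```text
t20.93 pos [ 0.6241 -0.0286  0.0208] x [-0.041 -0.028 -0.999] z [ 0.0341 -0.9991  0.0266] yawz -88.04 F [0.2 0.2 0.1] w 85.0 q6 1.42
shift [-38.9  -5.8   1.1] turn -0.0001
shift [-125.9  -79.5    1.1] turn -0.0001
```

Call:
{"method": "move_arm", "body": {"rows": [[[-20,-3,1],0,85],[[-40,-6,1],0,85],[[-70,-10,1],0,85],[[-100,-35,1],0,85],[[-126,-65,1],0,85],[[-126,-80,1],0,85],[[-126,-80,1],0,85],[[-126,-80,1],0,85]]}}

```text
clock: 21.6
position: [0.5496, -0.0287, 0.1507]
ee_rot: [0.505, 0.475, 0.511, -0.508]
contact_force: [0.1, -0.9, 0.1]
width: 0.0849
```

```bash
cat > f.py <<'E'
from rl import *
im=viewer.get_image('wrist');cv2.imwrite('pics/w20.png',im[:,:,::-1])
s=manip.get_state();st(s)
c=viewer.get_calibration('wrist')
R=.6645;y=-.028; bx=R-.045-np.tan(np.radians(1.75))*y
analyze('pics/w20.png',c,R,0,[(bx,y,1.75)],crop=(240,30,190,150),out='pics/w20o.png')
E
python3 f.py
```

```text
t21.65 pos [ 0.5501 -0.0288  0.15  ] x [-0.04  -0.028 -0.999] z [ 0.0341 -0.9991  0.0267] yawz -88.05 F [0.  0.3 0.2] w 84.8 q6 1.40
```

View pics/w20o.png

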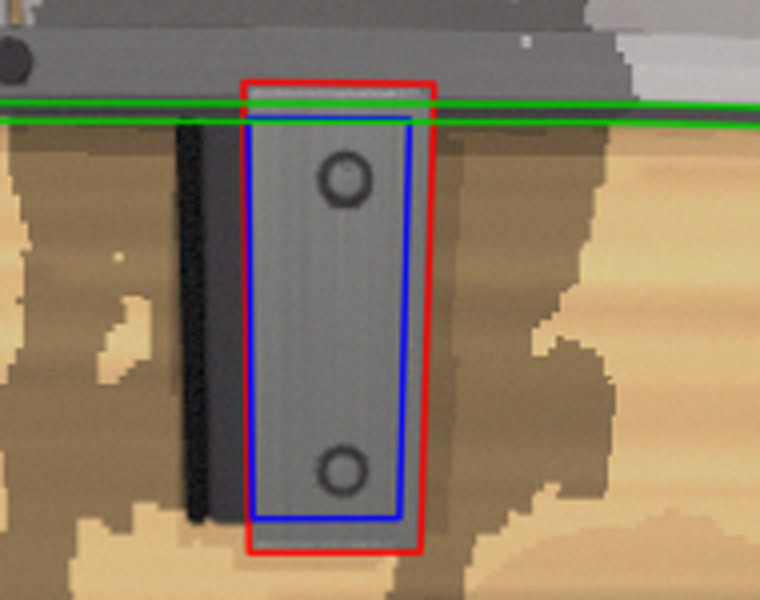

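View pics/w20.png

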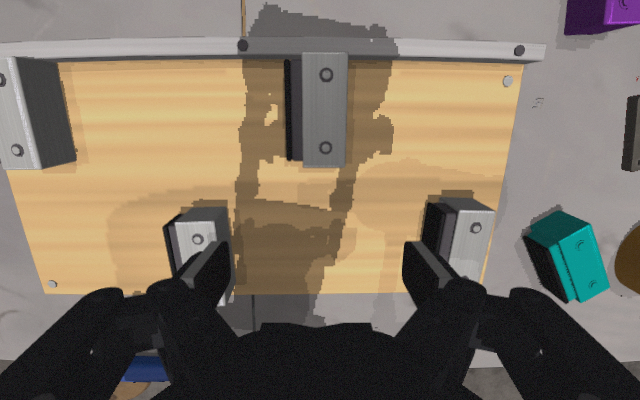

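```bash
python3 -c "
from h import *
go(.38,-.28,.22,-88.04)"
```

```text
shift [ -56.  -181.1  247.1] turn -0.0001
```

Call:
{"method": "move_arm", "body": {"rows": [[[-20,-20,30],0,85],[[-40,-45,60],0,85],[[-55,-70,95],0,85],[[-55,-100,130],0,85],[[-55,-125,165],0,85],[[-55,-150,200],0,85],[[-55,-180,240],0,85],[[-55,-180,247],0,85]]}}

```text
clock: 22.32
position: [0.3794, -0.2829, 0.2183]
ee_rot: [0.504, 0.474, 0.511, -0.509]
contact_force: [1.1, 0.4, 0.7]
width: 0.0849
```

Call:
{"method": "move_arm", "body": {"rows": [[[-10,-60,20],0,85],[[-20,-100,40],0,85],[[-20,-120,60],0,85],[[-20,-130,90],0,85],[[-20,-130,100],0,85],[[-20,-130,100],0,85]]}}

```text
clock: 22.82
position: [0.2534, -0.3906, 0.2459]
ee_rot: [-0.503, -0.475, -0.51, 0.511]
contact_force: [-0.1, 0.3, -0.4]
width: 0.085
```

```bash
python3 - <<'E'
from h import *
st(manip.get_state())
im=viewer.get_image('top')[:,:,::-1].copy();cv2.imwrite('pics/top9.png',im); c=viewer.get_calibration('top')
cv2.imwrite('pics/top9c.png',cv2.resize(im[125:300,190:450],None,fx=3,fy=3,interpolation=cv2.INTER_CUBIC))
hsv=cv2.cvtColor(im,cv2.COLOR_BGR2HSV)
for n in ('pics/top0.png','pics/top9.png'):
  im=cv2.imread(n);hsv=cv2.cvtColor(im,cv2.COLOR_BGR2HSV)
  for (x,y) in [(283,246),(376,240)]:
    s=hsv[y-28:y+28,x-20:x+20]
    m=((s[...,1]<45)&(s[...,2]>135)).astype(np.uint8)
    m=cv2.morphologyEx(m,cv2.MORPH_CLOSE,np.ones((3,3)))
    k,l,stt,ce=cv2.connectedComponentsWithStats(m); k=1+stt[1:,4].argmax()
    cs,_=cv2.findContours((l==k).astype(np.uint8),0,2); ct=max(cs,key=cv2.contourArea).reshape(-1,2)+[x-20,y-28]
    print(n,cv2.minAreaRect(unproj(ct,c,.05)[:,:2].astype(np.float32)*1000),unproj(ce[k]+[x-20,y-28],c,.05).round(4))
E
```

```text
t22.82 pos [ 0.2534 -0.3906  0.2459] x [-0.042 -0.03  -0.999] z [ 0.028  -0.9992  0.0284] yawz -88.39 F [-0.1  0.3 -0.4] w 85.0 q6 0.45
pics/top0.png ((475.6517639160156, 73.46577453613281), (88.27696990966797, 34.5229377746582), 1.745035171508789) [[0.4751 0.0728 0.05  ]]
pics/top0.png ((493.13214111328125, -178.39404296875), (34.61644744873047, 90.50381469726562), 89.53749084472656) [[ 0.4923 -0.1775  0.05  ]]
pics/top9.png ((476.9495849609375, 70.90194702148438), (90.40290069580078, 34.42344284057617), 1.725921392440796) [[0.4761 0.0715 0.05  ]]
pics/top9.png ((493.188720703125, -181.07748413085938), (34.669921875, 90.44601440429688), 89.51773834228516) [[ 0.4928 -0.1818  0.05  ]]
```

View pics/top9c.png

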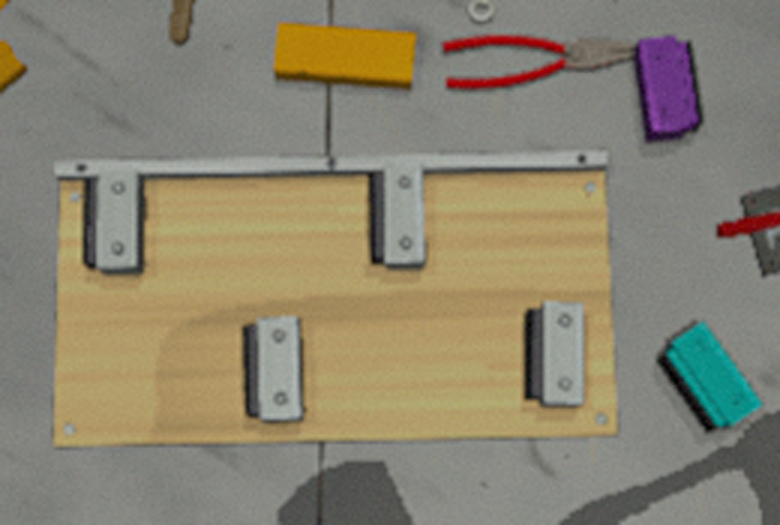

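Both soft buffers look flush. The firm ones seem to have shifted slightly, so I measure that at sub-pixel level.

```bash
python3 - <<'E'
from h import *
c=viewer.get_calibration('top')
a=cv2.imread('pics/top0.png',0).astype(np.float32);b=cv2.imread('pics/top9.png',0).astype(np.float32)
for n,(x,y,w,h) in dict(B2=(270,225,22,46),B4=(364,220,24,46),ref=(400,130,30,50),bolt=(380,180,15,100)).items():
    for M in (np.eye(2,3,dtype=np.float32),):
        t=a[y:y+h,x:x+w]; i=b[y:y+h,x:x+w]
        try:
            cc,W=cv2.findTransformECC(t,i,M,cv2.MOTION_TRANSLATION,(3,100,1e-6),None,3); print(n,cc,W[:,2])
        except Exception as e: print(n,e)
    g=cv2.GaussianBlur; 
print((unproj([(376,240)],c,.05)-unproj([(377,240)],c,.05)))
E
```

```text
B2 0.9603010041019641 [ 0.5247047 -0.2548582]
B4 0.9407523051357054 [1.3563085  0.07710838]
ref 0.9990310210405401 [ 0.0026774  -0.00991623]
bolt 0.9447725405650746 [0.46536824 0.01550389]
[[-3.12670803e-05  2.65539436e-03  0.00000000e+00]]
```

B4 has shifted about 3.6 mm to the right from the squeeze, and B2 about 1.4 mm. There's plenty of time, so I nudge B4 gently back, using finger closure that stops at its width.

```bash
python3 -c "
from h import *
go(.493,-.168,.13,-90.5)"
```

```text
shift [  99.4  250.  -215.8] turn 0.0385
```

Call:
{"method": "move_arm", "body": {"rows": [[[0,30,-25],0,85],[[0,60,-55],0,85],[[10,90,-85],0.02,85],[[25,125,-115],0.038,85],[[40,155,-140],0.038,85],[[60,190,-170],0.038,85],[[80,220,-195],0.038,85],[[99,250,-216],0.038,85]]}}

```text
clock: 23.53
position: [0.4808, -0.1745, 0.1388]
ee_rot: [-0.494, -0.484, -0.503, 0.518]
contact_force: [1.9, -0.4, -0.1]
width: 0.0849
```

Call:
{"method": "move_arm", "body": {"rows": [[[0,0,0],0,85],[[0,0,0],0,85]]}}

```text
clock: 23.7
position: [0.4812, -0.1707, 0.1364]
ee_rot: [-0.493, -0.482, -0.506, 0.517]
contact_force: [-0.2, 0.2, -0.5]
width: 0.0849
```

```bash
python3 -c "
from h import *
im=viewer.get_image('wrist')
s=manip.get_state();st(s);go(.495,-.168,.020,-90.5)
o=overlay(im[:,:,::-1],viewer.get_calibration('wrist'),[(.4955,-.172,-.5)])
cv2.imwrite('pics/w21o.png',o)"
```

```text
t23.75 pos [ 0.4808 -0.1724  0.1376] x [-0.046 -0.024 -0.999] z [-0.0012 -0.9997  0.0243] yawz -90.07 F [ 0.  -0.1 -1.3] w 85.2 q6 1.14
shift [116.7  19.6  -7.2] turn 0.0075
```

View pics/w21o.png

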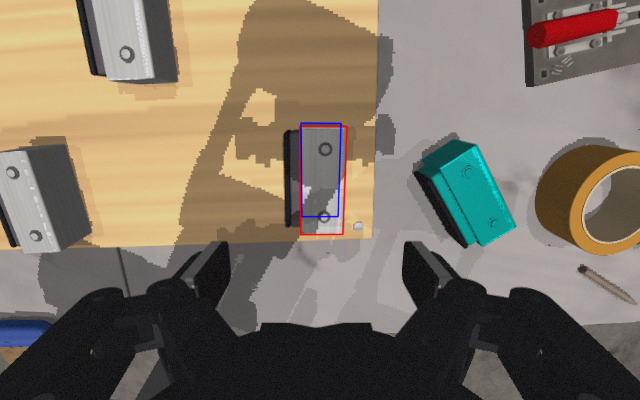

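Call:
{"method": "move_arm", "body": {"rows": [[[25,15,-7],0.007,85],[[60,20,-7],0.007,85],[[90,20,-7],0.007,85],[[110,20,-7],0.007,85],[[116,20,-7],0.007,80],[[116,20,-7],0.007,70],[[116,20,-7],0.007,62],[[116,20,-7],0.007,62]]}}

```text
clock: 24.42
position: [0.4966, -0.1692, 0.0225]
ee_rot: [-0.493, -0.485, -0.502, 0.519]
contact_force: [-0.2, 0.5, -0.1]
width: 0.0622
```

```bash
python3 -c "
from h import *
s=manip.get_state();st(s);go(.495,-.168,.020,-90.5)"
```

```text
t24.42 pos [ 0.4966 -0.1692  0.0225] x [-0.043 -0.026 -0.999] z [-0.0088 -0.9996  0.0261] yawz -90.51 F [-0.2  0.5 -0.1] w 62.2 q6 1.18
shift [ 2.5 -1.5 -1.2] turn -0.0001
```

Call:
{"method": "move_arm", "body": {"rows": [[[0,0,-1],0,60],[[0,0,-1],0,56],[[0,0,-1],0,53],[[0,0,-1],0,51],[[0,0,-1],0,51],[[0,0,-1],0,58],[[0,0,-1],0,70],[[0,0,-1],0,85]]}}

```text
clock: 25.08
position: [0.4959, -0.1674, 0.0221]
ee_rot: [-0.492, -0.485, -0.502, 0.519]
contact_force: [0.7, -0.1, -0.7]
width: 0.0794
```

Call:
{"method": "move_arm", "body": {"rows": [[[0,0,0],0,85],[[-30,0,0],0,85],[[-60,0,0],0,85],[[-90,0,0],0,85],[[-120,-20,20],0,85],[[-140,-50,40],0,85],[[-160,-80,70],0,85],[[-170,-110,100],0,85]]}}

```text
clock: 25.75
position: [0.3973, -0.2575, 0.1991]
ee_rot: [-0.494, -0.485, -0.502, 0.519]
contact_force: [-0.4, -0.7, -0.4]
width: 0.0848
```

Call:
{"method": "move_arm", "body": {"rows": [[[0,-40,30],0,85],[[0,-80,60],0,85],[[0,-110,90],0,85],[[0,-110,120],0,85],[[0,-110,120],0,85],[[0,-110,120],0,85]]}}

```text
clock: 26.25
position: [0.2856, -0.3782, 0.2065]
ee_rot: [-0.493, -0.486, -0.501, 0.519]
contact_force: [1.2, 1.4, 0.1]
width: 0.0849
```

```bash
python3 - <<'E'
from h import *
st(manip.get_state())
im=viewer.get_image('top')[:,:,::-1].copy();cv2.imwrite('pics/top10.png',im)
cv2.imwrite('pics/top10c.png',cv2.resize(im[125:300,190:450],None,fx=3,fy=3,interpolation=cv2.INTER_CUBIC))
a=cv2.imread('pics/top0.png',0).astype(np.float32);b=cv2.imread('pics/top10.png',0).astype(np.float32)
for n,(x,y,w,h) in dict(B2=(270,225,22,46),B4=(364,220,24,46),ref=(400,130,30,50),yel=(275,125,60,35),pl=(335,130,65,35)).items():
    cc,W=cv2.findTransformECC(a[y:y+h,x:x+w],b[y:y+h,x:x+w],np.eye(2,3,dtype=np.float32),cv2.MOTION_TRANSLATION,(3,100,1e-6),None,3); print(n,cc,W[:,2])
E
```

```text
t26.25 pos [ 0.2856 -0.3782  0.2065] x [-0.042 -0.025 -0.999] z [-0.011  -0.9996  0.0254] yawz -90.63 F [1.2 1.4 0.1] w 84.9 q6 0.57
B2 0.8737984959432096 [ 0.49595162 -0.24427798]
B4 0.9474964962546734 [1.29989    0.07262215]
ref 0.9992293530543177 [-0.00627038 -0.0098994 ]
yel 0.9975672254039959 [ 0.00555327 -0.00689709]
pl 0.9989470083692525 [ 0.01400235 -0.01797416]
```

View pics/top10c.png

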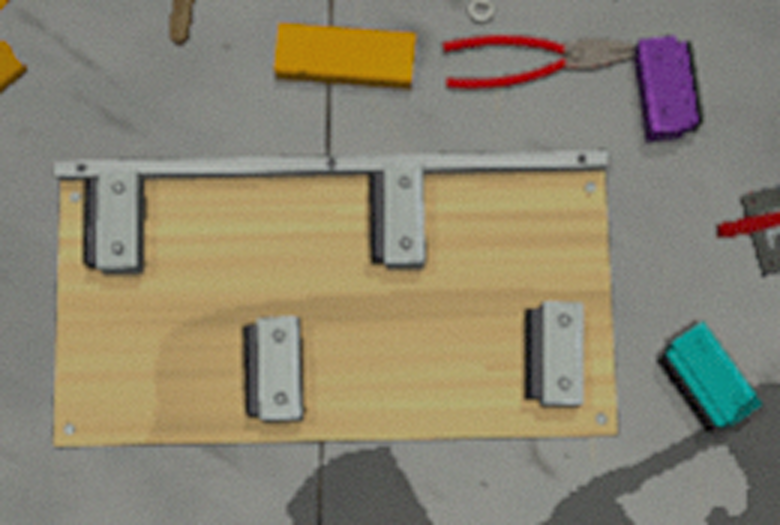

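The nudge hardly moved it, as the fingers had too little time to close. I try once more with a longer dwell.

```bash
python3 -c "
from h import *
go(.49,-.168,.13,-90.5)"
```

```text
shift [  62.7  204.8 -212.2] turn -0.0005
```

Call:
{"method": "move_arm", "body": {"rows": [[[0,30,-30],0,85],[[0,60,-60],0,85],[[0,90,-90],0,85],[[10,120,-125],0,85],[[25,150,-155],0,85],[[40,180,-185],0,85],[[62,205,-212],0,85],[[62,205,-212],0,85]]}}

```text
clock: 26.97
position: [0.4915, -0.1619, 0.128]
ee_rot: [-0.492, -0.485, -0.505, 0.517]
contact_force: [-0.3, 0.0, 0.6]
width: 0.0852
```

Call:
{"method": "move_arm", "body": {"rows": [[[0,0,0],0,85],[[0,0,0],0,85],[[0,0,0],0,85]]}}

```text
clock: 27.22
position: [0.4908, -0.1617, 0.1283]
ee_rot: [-0.493, -0.484, -0.506, 0.517]
contact_force: [-0.5, -0.6, 0.4]
width: 0.0851
```

```bash
python3 -c "
from h import *
st(manip.get_state());go(.496,-.168,.021,-90.5)"
```

```text
t27.22 pos [ 0.4908 -0.1617  0.1283] x [-0.045 -0.02  -0.999] z [-0.0026 -0.9998  0.0197] yawz -90.15 F [-0.5 -0.6  0.4] w 85.1 q6 1.17
shift [107.1  10.    4.2] turn 0.0061
```

Call:
{"method": "move_arm", "body": {"rows": [[[25,10,4],0.006,85],[[55,10,4],0.006,85],[[85,10,4],0.006,85],[[102,10,4],0.006,85],[[107,10,4],0.006,80],[[107,10,4],0.006,70],[[107,10,4],0.006,60],[[107,10,4],0.006,60]]}}

```text
clock: 27.88
position: [0.4971, -0.169, 0.0228]
ee_rot: [-0.492, -0.486, -0.503, 0.518]
contact_force: [-0.1, -0.3, 0.6]
width: 0.06
```

```bash
python3 -c "
from h import *
im=viewer.get_image('wrist');cv2.imwrite('pics/w22.png',im[:,:,::-1])
st(manip.get_state());go(.496,-.168,.021,-90.5)"
```

```text
t27.93 pos [ 0.4971 -0.1688  0.0228] x [-0.042 -0.021 -0.999] z [-0.0092 -0.9997  0.0216] yawz -90.53 F [-0.  -0.4 -0.1] w 60.0 q6 1.18
shift [ 1.8 -1.1 -0.8] turn -0.0005
```

View pics/w22.png

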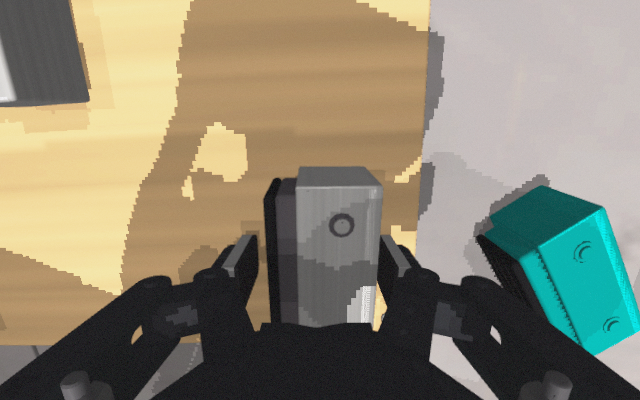

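Call:
{"method": "move_arm", "body": {"rows": [[[0,0,-0.5],0,57],[[0,0,-0.5],0,54],[[0,0,-0.5],0,52],[[0,0,-0.5],0,50.5],[[0,0,-0.5],0,50.5],[[0,0,-0.5],0,50.5],[[0,0,-0.5],0,50.5]]}}

```text
clock: 28.52
position: [0.4985, -0.17, 0.0237]
ee_rot: [-0.494, -0.486, -0.501, 0.518]
contact_force: [-0.0, -5.5, 4.7]
width: 0.0507
```

```bash
python3 -c "
from h import *
im=viewer.get_image('wrist');cv2.imwrite('pics/w23.png',im[:,:,::-1])
st(manip.get_state())"
```

```text
t28.57 pos [ 0.4985 -0.1699  0.0237] x [-0.039 -0.024 -0.999] z [-0.0081 -0.9997  0.0248] yawz -90.46 F [-0.8 -5.6  3.8] w 50.8 q6 1.18
```

View pics/w23.png

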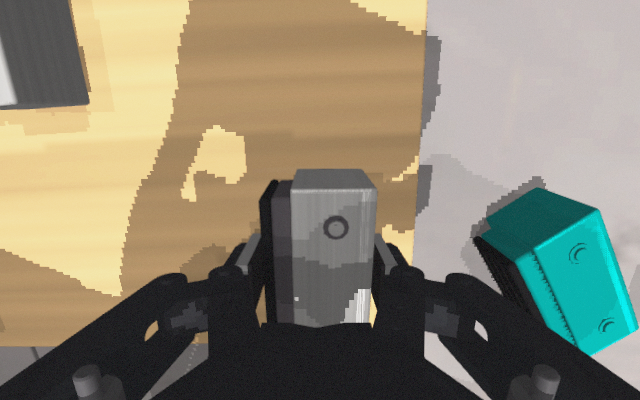

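Call:
{"method": "move_arm", "body": {"rows": [[[0,0,-1.5],0,50.5],[[0,0,-3],0,50.5],[[0,0,-3],0,50.5],[[0,0,-3],0,50.5]]}}

```text
clock: 28.9
position: [0.4988, -0.1669, 0.0238]
ee_rot: [-0.494, -0.486, -0.501, 0.518]
contact_force: [0.2, -2.7, 1.1]
width: 0.0504
```

```bash
python3 - <<'E'
from h import *
st(manip.get_state())
E
```

```text
t28.90 pos [ 0.4988 -0.1669  0.0238] x [-0.039 -0.025 -0.999] z [-0.0077 -0.9997  0.0251] yawz -90.44 F [ 0.2 -2.7  1.1] w 50.4 q6 1.18
```

Moved about 3 mm. Release, retreat and check.

Call:
{"method": "move_arm", "body": {"rows": [[[0,0,0],0,55],[[0,0,0],0,70],[[0,0,0],0,85],[[0,0,0],0,85],[[-30,0,0],0,85],[[-60,0,0],0,85],[[-90,0,0],0,85],[[-110,0,0],0,85]]}}

```text
clock: 29.57
position: [0.5039, -0.1642, 0.1361]
ee_rot: [-0.495, -0.487, -0.5, 0.517]
contact_force: [0.2, -0.6, 0.5]
width: 0.0852
```

Call:
{"method": "move_arm", "body": {"rows": [[[-20,-30,30],0,85],[[-40,-60,60],0,85],[[-60,-90,90],0,85],[[-70,-120,120],0,85],[[-70,-150,150],0,85],[[-70,-180,180],0,85],[[-70,-200,210],0,85],[[-70,-200,210],0,85]]}}

```text
clock: 30.23
position: [0.3017, -0.3742, 0.2192]
ee_rot: [-0.495, -0.486, -0.499, 0.519]
contact_force: [1.1, 0.7, 0.7]
width: 0.085
```

Call:
{"method": "move_arm", "body": {"rows": [[[0,0,0],0,85],[[0,0,0],0,85],[[0,0,0],0,85]]}}

```text
clock: 30.48
position: [0.3021, -0.3732, 0.2189]
ee_rot: [-0.494, -0.487, -0.499, 0.519]
contact_force: [0.1, -0.5, 0.2]
width: 0.0851
```

```bash
python3 - <<'E'
from h import *
st(manip.get_state())
im=viewer.get_image('top')[:,:,::-1].copy();cv2.imwrite('pics/top11.png',im)
cv2.imwrite('pics/top11c.png',cv2.resize(im[125:300,190:450],None,fx=3,fy=3,interpolation=cv2.INTER_CUBIC))
a=cv2.imread('pics/top0.png',0).astype(np.float32);b=cv2.imread('pics/top11.png',0).astype(np.float32)
for n,(x,y,w,h) in dict(B2=(270,225,22,46),B4=(364,220,24,46),yel=(275,125,60,35),pl=(335,130,65,35)).items():
    cc,W=cv2.findTransformECC(a[y:y+h,x:x+w],b[y:y+h,x:x+w],np.eye(2,3,dtype=np.float32),cv2.MOTION_TRANSLATION,(3,100,1e-6),None,3); print(n,cc,W[:,2])
E
```

```text
t30.48 pos [ 0.3021 -0.3732  0.2189] x [-0.037 -0.027 -0.999] z [-0.0114 -0.9996  0.0273] yawz -90.66 F [ 0.1 -0.5  0.2] w 85.1 q6 0.60
B2 0.9600092319019324 [ 0.5114435  -0.24819945]
B4 0.9601071122841156 [-0.49826986 -0.21166077]
yel 0.9982452928605158 [-0.00975822 -0.01460154]
pl 0.9988506297956581 [ 0.00770217 -0.017097  ]
```

View pics/top11c.png

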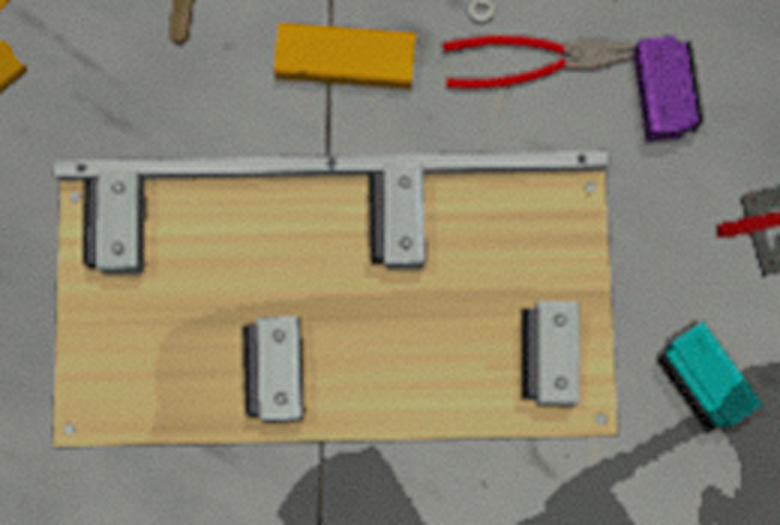

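B2 and B4 are now both within about 1.4 mm of where they started. The bystanders haven't moved, and both soft buffers sit at the rail. Handing in.

```bash
python3 -c "
from rig import manip
print(manip.sign_off())"
```

```text
the job is handed in; nothing more can be done
None
```

I handed the job in at about 30.5 s: both soft buffers are up against the stop rail and the two firm ones are about where they started.

- **Squeeze test (20 N):** the leftmost buffer (39.8 mm wide) and the third from the left (39.8 mm) bottomed out, so they are the soft ones. The second (45.4 mm) and the rightmost (44.7 mm) held firm.
- **Slide:** I turned both soft buffers square to the rail while sliding them on the board, and pushed until they stopped moving under 17–20 N. Wrist and top pictures show them parallel to the rail and against it. During the first slide the tool was briefly carrying nearly the buffer's whole weight. I pressed down straight away and saw no sign that it lifted.
- **Firm buffers:** the squeeze shifted the rightmost about 3.6 mm, so I nudged it back. The first nudge did nothing; the second left it about 1.4 mm to the other side of its start. The second from the left is about 1.5 mm off, and I left it there. Both figures come from comparing top pictures, so they are good to about a millimetre.
- **Bystanders:** the yellow channel and pliers did not move (less than 0.02 pixel). The gripper was clear of everything at hand-in.

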